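Refit the tube carousel on the mixer spindle

TASK

Put the cleaned tube carousel back on the small white tube mixer: over its upright spindle goes the grey spacer ring first, then the carousel, then the black locking ring, each with the slots of its bore in line with the spindle's ears and pushed fully home. Then give the locking ring about a quarter turn, either way, so that it is held under the ears and its slots stand across them. Let go of everything and leave the two dropper bottles and the vial standing nearby where they are.

Things in the scene. Friction and masses are not known exactly. Their poses are not given: they have to be found in the camera images.
- mixer: Low white drive housing, 140 x 140 x 42 mm, fixed to the bench, standing level, with an upright steel spindle in the middle of its top. Origin at the centre of its underside, on the bench; z up, -x is the front with the dial. The spindle's axis is the body's z axis. The two ears stick out of the spindle along the body's +x and -x.
- spindle_seat (a point): Centre of the seat on the mixer's round flange (62 mm across), on the spindle's axis, 44 mm above the bench. A spigot 28 mm in diameter rises 4.5 mm over the seat. Above the seat the undersides are home at: spacer 0, carousel 20, locking ring 37 mm (it then has 2 mm of play under the ears). In any other order the stack is too high for the ring to turn under the ears.
- spindle_ears (a point): Point on the spindle's axis level with the underside of its ears, 47 mm above the seat. The spindle is 15 mm thick; its tapered tip ends 57 mm above the seat. Two ears along the mixer's +x and -x, 6 mm thick, reach 14 mm from the axis, from 47 to 53 mm, tapered on top. Below, in line with them, two fins of the same thickness and reach (tapered tops) end at 33 mm; the ring turns between.
- spacer: Grey plastic ring, 44 mm outside diameter, 20 mm high, lying flat, right way up. Bore 19 mm in diameter with two opposite slots, 10 mm wide and reaching 16.5 mm from the axis, along the body's x axis and right through. Its underside is recessed, 34 mm in diameter and 5 mm deep, to fit over the spigot. Origin at the centre of its underside, z up. Mass about 60 g.
- carousel: Grey aluminium disc, 140 mm in diameter and 5 mm thick, with twelve tube holes and a round hub, 44 mm in diameter, standing up in its middle; the hub's top is 17 mm above the underside. Lying flat, hub up. The same bore of 19 mm with two 10 mm slots along the body's x axis. Origin at the centre of its underside, z up. Mass about 190 g.
- lock_ring: Black plastic locking ring with a knurled rim, 46 mm outside diameter, 22 mm high. Its floor is 8 mm thick with the same bore of 19 mm and two 10 mm slots along the body's x axis; above the floor it is an open cup, 37 mm inside. Lying flat, open side up. Origin at the centre of its underside, z up. Past the ears it turns freely on the carousel's hub. Mass about 50 g.
- drop_yellow: Bystander: small dropper bottle with a yellow cap and yellow contents, 22 mm in diameter, 77 mm high, standing. Origin at its foot.
- vial_white2: Bystander: small vial with a grey cap, 22 mm in diameter, 51 mm high, standing. Origin at its foot.
- drop_red2: Bystander: small dropper bottle with a red cap, 22 mm in diameter, 77 mm high, standing. Origin at its foot.
There are look-alikes about, which are no part of the job. What is shaped like the lock_ring but green or yellow is not meant.

How it is judged:
On the way, in this order (a step that is already met when the one before it is completed fails the run):
1. the spacer is home on the seat (z of spacer in the frame of spindle_seat below 0.002 m and horizontal distance between spacer and spindle_seat below 0.004 m and angle between spacer's own z axis and vertical below 0.05 rad), for 0.2 s.
2. the carousel is home on the spacer (z of carousel in the frame of spindle_seat below 0.022 m and horizontal distance between carousel and spindle_seat below 0.004 m and angle between carousel's own z axis and vertical below 0.05 rad and z of spacer in the frame of spindle_seat below 0.002 m), for 0.2 s.
3. the locking ring is down on the carousel's hub, past the ears (z of lock_ring in the frame of spindle_seat below 0.0388 m and horizontal distance between lock_ring and spindle_seat below 0.004 m), for 0.1 s.
At the end, for the whole second after the job is handed in: At rest on the spindle: spacer and carousel within 2 mm of home, locking ring within 1.8 mm of home, all level within 0.05 rad and within 4 mm of the axis, and the locking ring turned so that its slots stand at least 1.0 rad off the line of the ears (all of step 2 and all of step 3 and horizontal distance between spacer and spindle_seat below 0.004 m and angle between each of spacer, lock_ring's own z axis and vertical below 0.05 rad and angle between the x axis of lock_ring and the x axis of mixer, either way round above 1 rad and linear speed of each of carousel, lock_ring below 0.02 m/s); the robot touches nothing.
It fails at once if a dropper bottle or the vial is moved more than 3 cm or knocked over (distance of any of drop_yellow, drop_red2, vial_white2 from where it was at the start of the episode above 0.03 m or angle between any of drop_yellow, drop_red2, vial_white2's own z axis and vertical above 0.5 rad).
It also fails if it takes over 72 s, if anything falls off the work surface, if the arm or the gripper's body presses on something with over 40 N, if the wrist force passes 120 N, or if a joint passes its speed limit or range.

ROBOT

A 6-joint arm with a two-finger parallel gripper is mounted at the origin on a cart in front of the work surface, level with it; the furniture and walls round the work are solid. World frame = base frame: x ahead of the robot, y to its left, z up, the work surface at z = 0. Lengths are in m, angles in rad, forces in N, time in s.
With the tool pointing down it reaches from about 0.375 to 0.975 m from the base axis. Payload 3.8 kg.
Tool frame: the origin (TCP) lies on the centre line of the jaws, within the pads' length; the fingertips stand 22 mm ahead of it and the grasp point (between the pads) lies 3 mm ahead of it; z points along the fingers, x is the direction in which the jaws open and shut, and the axes are right-handed (so a half turn about z gives the same grasp; the last joint's range is limited). The gripper opens to 85 mm and grips with 20 to 120 N. Pads are 22 mm wide; open, the fingers measure 114 mm over their backs; the gripper's body (76 mm by 85 mm) begins 54 mm behind the grasp point. The pads swing forward as they close: fully open they stand 13 mm farther back than shut.
Start: joints at [1.176, 0.264, 1.604, -0, 1.274, -0.037], TCP at [0.236, 0.632, 0.253] pointing down, gripper open.
Joint ranges: [-2.63, 2.63], [-0.94, 2.18], [0.31, 2.57], [-1.31, 4.45], [0, 2.66], [-2.55, 2.55]. Speed limits (rad/s): [2.57, 2.57, 3.14, 3.14, 3.14, 3.14].

INTERFACE

Orientations are given as a rotation vector (axis times angle).
In Python, from workcell import bot, viewer gives the robot as it stands.
- The arm moves only by the tool move_arm, never from a script. Its argument "series" is text: rows parted by semicolons, each of 7 numbers parted by spaces: the turn, a rotation vector about the tool's x, y, z scaled (see below), then the shift along the tool's x, y, z scaled (see below), then the opening, from -1 (shut) to 1 (fully open). A call has exactly 8 rows; each row is the pose to reach, as a shift and turn from the pose commanded when the call began, along the tool's axes at that moment; what a row does not reach only later rows make up. The controller multiplies each number of a shift by 100 mm and each number of a turn by 120 degrees. A row lasts 1/10 s, in which the tool goes at most 50 mm and 8.59 degrees, less where a joint would pass 70% of its speed; a pose out of reach is approached as far as the arm can. A call with a number of a shift or a turn outside -1 to 1 is refused whole. A call with a gripper value outside its range is refused whole. The fingers move at their own pace and stop on an object; "squeeze" is the grip in N (left out, the last holds). Time passes only in rows, so rows that repeat a pose let the fingers close, or fill a call up. It gives the time, the measured TCP pose, the force and the opening at its end, in the units of the state.
- bot.read_state(): the state, without advancing time (a new reading comes with each control period).
- viewer.read_camera(name): name is "scene" or "top" or "wrist"; returns a dict with "pixels" (384x512x3 uint8, red, green, blue), "K" (3x3 intrinsics, pixels), "world_to_cam" (4x4, takes a point from world to camera coordinates); the wrist camera has in their place "mount" (4x4, takes a point from camera to tool coordinates, whose origin is the TCP and whose axes are the tool frame's). Camera axes: x right, y up, looking along -z (the intrinsics and any distortion apply to the point x, -y, -z); pixel columns grow to the right and rows downward; lengths in m; the calibration is good to about 2 mm. A picture is of the moment at which its call begins: read the wrist's pose just before it. There is no depth.
- bot.finish_job(): hands the job in, once; it reports no verdict.
The state is a dict: "time": time; "q": joint angles; "joint_vel": joint speeds; "joint_torque": joint torques, N m; "tool_pos": TCP position; "tcp_rot": TCP orientation; "wrist_force": force on the tool from outside, world axes, zero at the start; "torque": the same for the moment, N m; "width": opening from 0.0 (shut) to 1.0 (fully open).
Only numpy, scipy, OpenCV 4.12 (cv2) and the standard library are available. Lean on these libraries where they do the work, as an engineer would, in place of code of your own. Each camera call takes 0.05 s, during which the arm holds its last target.

## Working session

There is one attempt and no reset: what is moved stays moved. The work goes in short steps, Python scripts to look and compute and a tool call to move; the robot and the scene stay as the last step left them, time stands still between calls to the robot, and variables do not carry over. Pictures are saved under pics/ and viewed, and the job is handed in when it is done.

Besides the shell and the picture viewer there is one more tool, called as name(argument=value, ...) on one line, values as JSON. move_arm: Moves the arm, as the interface text tells. Its arguments: {"type":"object","properties":{"series":{"type":"string"},"squeeze":{"type":"number"}},"required":["series"]}

```bash
ls -la; mkdir -p pics; python3 - <<'E'
from workcell import bot, viewer
import cv2,numpy as np
s=bot.read_state()
for k,v in s.items(): print(k,np.round(v,4))
for n in ["scene","top","wrist"]:
    c=viewer.read_camera(n)
    print(n,{k:np.round(v,4).tolist() for k,v in c.items() if k!="pixels"})
    cv2.imwrite(f"pics/{n}0.png",c["pixels"][:,:,::-1])
E
```

```text
total 12
drwxr-xr-x  3 agent agent 4096 Dec  7 15:57 .
drwxr-xr-x 23 root  root  4096 Dec  7 15:57 ..
drwxr-xr-x  2 agent agent 4096 Dec  7 15:57 pics
time 0.0
q [ 1.1761  0.2647  1.6054 -0.      1.2737 -0.0369]
joint_vel [-0.0004 -0.0002 -0.002  -0.0009  0.0011 -0.0007]
joint_torque [-4.00000e-04 -5.15120e+01 -3.67306e+01 -0.00000e+00  1.31000e-02
 -0.00000e+00]
tool_pos [0.2361 0.6316 0.252 ]
tcp_rot [ 2.5803  1.79   -0.003 ]
wrist_force [ 0.1939 -0.4249  0.9261]
torque [-0.0229 -0.0451  0.0371]
width 1.0023
scene {'K': [[387.8366, 0.0, 251.4257], [0.0, 387.8366, 191.1103], [0.0, 0.0, 1.0]], 'world_to_cam': [[0.5231, -0.8523, 0.0043, -0.0478], [0.6424, 0.3976, 0.6551, -0.4741], [-0.5601, -0.3399, 0.7555, -0.5274], [0.0, 0.0, 0.0, 1.0]]}
top {'K': [[378.8972, 0.0, 256.6098], [0.0, 378.8972, 200.2292], [0.0, 0.0, 1.0]], 'world_to_cam': [[0.1291, -0.9916, 0.0058, 0.1908], [0.9689, 0.1274, 0.212, -0.541], [-0.211, -0.0218, 0.9772, -0.8213], [0.0, 0.0, 0.0, 1.0]]}
wrist {'K': [[271.2718, 0.0, 255.616], [0.0, 271.2718, 190.6563], [0.0, 0.0, 1.0]], 'mount': [[1.0, 0.0011, -0.0007, -0.0008], [0.0008, -0.9608, -0.2771, -0.0693], [-0.001, 0.2771, -0.9608, -0.1202], [0.0, 0.0, 0.0, 1.0]]}
```

View pics/scene0.png

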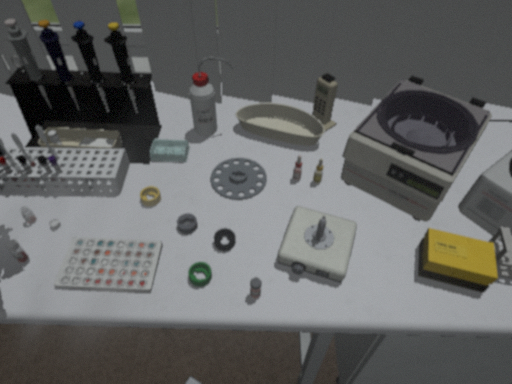

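View pics/top0.png

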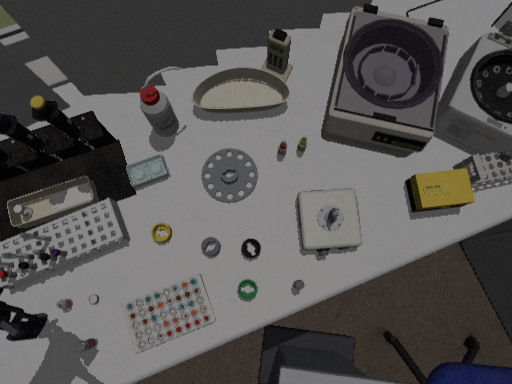

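View pics/wrist0.png

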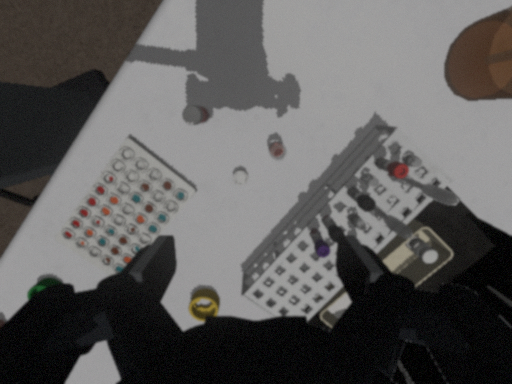

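Candidates in the top view:
- Lock ring: black (251,249). The green (248,289) and yellow (162,233) rings are look-alikes.
- Spacer: grey ring (211,246).
- Carousel: disc (229,175). The centrifuge rotors on the right are not meant.
- Mixer: white box (330,219).

I'll check these in close crops.

```bash
python3 - <<'E'
import cv2
t=cv2.imread("pics/top0.png"); s=cv2.imread("pics/scene0.png")
cv2.imwrite("pics/top_c1.png",cv2.resize(t[135:310,190:370],None,fx=4.2,fy=3.4*1,interpolation=cv2.INTER_CUBIC) if 0 else cv2.resize(t[140:285,190:370],None,fx=4,fy=4,interpolation=cv2.INTER_CUBIC))
cv2.imwrite("pics/scene_c1.png",cv2.resize(s[145:290,170:365],None,fx=4,fy=4,interpolation=cv2.INTER_CUBIC))
E
```

```text
(no output)
```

View pics/top_c1.png

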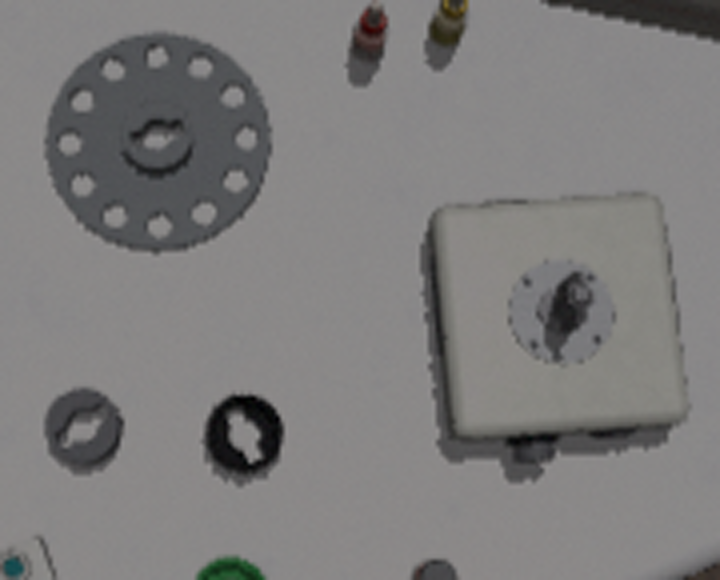

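View pics/scene_c1.png

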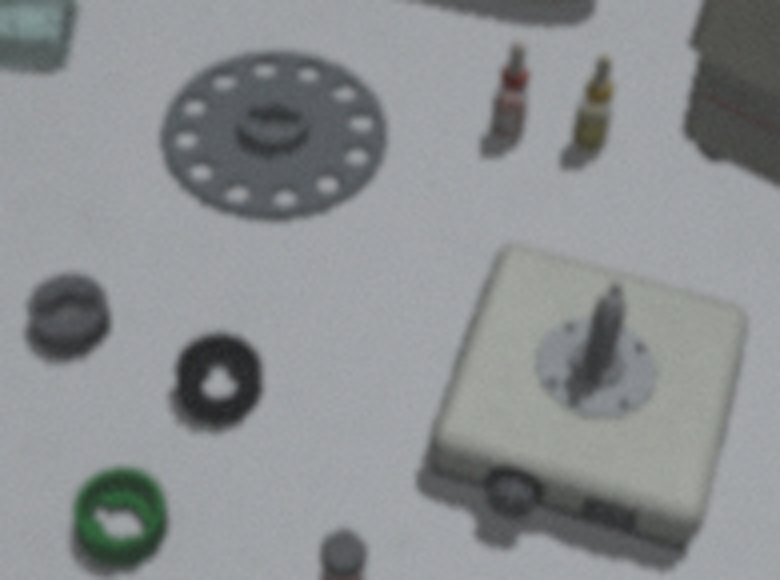

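```bash
cat > h.py <<'E'
import numpy as np, cv2
from scipy.spatial.transform import Rotation as Rn
from workcell import bot, viewer
def ray(K,W,u,v,z):
    d=np.array([(u-K[0,2])/K[0,0],-(v-K[1,2])/K[1,1],-1.])
    R=W[:3,:3];c=-R.T@W[:3,3];d=R.T@d
    return c+d*(z-c[2])/d[2]
def proj(K,W,p):
    q=W[:3,:3]@np.asarray(p)+W[:3,3]
    return np.array([K[0,0]*q[0]/-q[2]+K[0,2],K[1,1]*-q[1]/-q[2]+K[1,2]])
def tool(s):
    T=np.eye(4);T[:3,:3]=Rn.from_rotvec(s["tcp_rot"]).as_matrix();T[:3,3]=s["tool_pos"];return T
def wristW(s,c): return np.linalg.inv(tool(s)@c["mount"])
def snap(name,fn=None):
    s=bot.read_state();c=viewer.read_camera(name)
    W=wristW(s,c) if name=="wrist" else c["world_to_cam"]
    if fn: cv2.imwrite("pics/"+fn+".png",c["pixels"][:,:,::-1])
    return c["pixels"][:,:,::-1].copy(),c["K"],W,s
def down(yaw): # tool pointing down, tool x axis at world yaw
    c,s=np.cos(yaw),np.sin(yaw)
    return np.array([[c,s,0],[s,-c,0],[0,0,-1.]])
def plan(pos,yaw,s=None):
    """shift (x100mm) and turn (x120deg) to put tool down at pos with jaw yaw (mod pi nearest)"""
    s=s or bot.read_state();T=tool(s);R=T[:3,:3]
    cur=np.arctan2(R[1,0],R[0,0])
    y=cur+(yaw-cur+np.pi/2)%np.pi-np.pi/2
    rv=Rn.from_matrix(R.T@down(y)).as_rotvec()/np.deg2rad(120)
    sh=R.T@(np.asarray(pos)-T[:3,3])/0.1
    print("turn",rv.round(4),"shift",sh.round(4),"cur yaw",round(cur,4),"->",round(y,4),"q6",s["q"][5].round(3) if hasattr(s["q"][5],'round') else s["q"][5])
E
python3 - <<'E'
from h import *
c=viewer.read_camera("top");K,W=c["K"],c["world_to_cam"]
f=lambda x,y,z:ray(K,W,190+(x+.5)/4-.5,140+(y+.5)/4-.5,z)
for n,a in dict(spacer=(84,426,.02),lock=(245,432,.022),car=(159,142,.005),hub=(159,140,.017),tl=(440,205,.042),tr=(660,195,.042),br=(687,420,.042),bl=(455,435,.042),flange=(561,312,.044),red=(371,50,0),yel=(440,55,0),tip=(580,288,.101),vial=(432,570,.051)).items():
    print(n,f(*a).round(4))
c=viewer.read_camera("scene");K,W=c["K"],c["world_to_cam"]
f=lambda x,y,z:ray(K,W,170+(x+.5)/4-.5,145+(y+.5)/4-.5,z)
for n,a in dict(spacer=(68,302,.02),lock=(219,375,.022),car=(274,137,.005),flange=(597,366,.044),tip=(614,290,.101)).items(): print(n,f(*a).round(4))
E
```

```text
spacer [0.3959 0.3533 0.02  ]
lock [0.4046 0.2588 0.022 ]
car [0.5778 0.3361 0.005 ]
hub [0.5757 0.3351 0.017 ]
tl [0.5509 0.1613 0.042 ]
tr [0.5741 0.032  0.042 ]
br [0.4427 0.0066 0.042 ]
bl [0.4167 0.1384 0.042 ]
flange [0.4957 0.0846 0.044 ]
red [0.6569 0.2117 0.    ]
yel [0.6594 0.1678 0.    ]
tip [0.4993 0.0856 0.101 ]
vial [0.3395 0.1445 0.051 ]
spacer [0.3977 0.3559 0.02  ]
lock [0.4004 0.2571 0.022 ]
car [0.5731 0.3342 0.005 ]
flange [0.4958 0.085  0.044 ]
tip [0.5016 0.0871 0.101 ]
```

The crops agree with the description: spacer at crop (84,428), black lock ring at (245,433), carousel hub at (158,140), dial on the mixer's front. Mixer yaw is about 0.18. Next I'll move over the rings for wrist views.

move_arm(series="0 0 0.1 -0.3 0.3 0 1;0 0 0.2 -0.6 0.6 0 1;0 0 0.29 -1 1 0 1;0 0 0.29 -1 1 0 1;0 0 0.29 -1 1 0 1;0 0 0.29 -1 1 0 1;0 0 0.29 -1 1 0 1;0 0 0.29 -1 1 0 1")

```text
time: 1.05
tool_pos: [0.2946, 0.5045, 0.2532]
tcp_rot: [-2.997, -0.941, 0.0]
wrist_force: [-0.2, -0.3, -0.1]
width: 1.0
```

```bash
python3 - <<'E'
from h import *
plan((0.39,0.31,0.24),0.6)
E
```

```text
turn [-0.0001  0.      0.004 ] shift [-0.3285  2.1413  0.1317] cur yaw 0.6084 -> 0.6 q6 0.391
```

move_arm(series="0 0 0 -0.1 0.4 0 1;0 0 0 -0.3 1 0.1 1;0 0 0 -0.3 1 0.1 1;0 0 0 -0.3 1 0.1 1;0 0 0 -0.3 1 0.1 1;0 0 0 -0.3 1 0.1 1;0 0 0 -0.3 1 0.1 1;0 0 0 -0.3 1 0.1 1")

```text
time: 1.85
tool_pos: [0.3271, 0.4052, 0.2434]
tcp_rot: [-2.998, -0.939, -0.0]
wrist_force: [-0.3, -0.6, -0.4]
width: 1.0
```

move_arm(series="0 0 0 0 0.4 0 1;0 0 0 0 0.8 0 1;0 0 0 0 1 0 1;0 0 0 0 1 0 1;0 0 0 0 1 0 1;0 0 0 0 1 0 1;0 0 0 0 1 0 1;0 0 0 0 1 0 1")

```text
time: 2.65
tool_pos: [0.3838, 0.3228, 0.2433]
tcp_rot: [-2.998, -0.939, 0.0]
wrist_force: [-0.1, -0.0, -0.4]
width: 0.996
```

```bash
python3 - <<'E'
from h import *
im,K,W,s=snap("wrist","w1"); print(s["tool_pos"],s["joint_vel"])
for p in [(.396,.354,.02),(.403,.258,.022)]: print(proj(K,W,p))
E
```

```text
[0.38376121 0.3227888  0.2432681 ] [-0.00389365 -0.00212169  0.00087352 -0.00036048 -0.00083327  0.00056535]
[277.45842898 153.91890491]
[239.83174764 215.64736854]
```

View pics/w1.png

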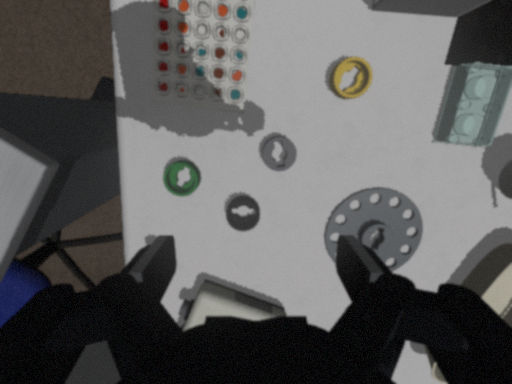

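```bash
python3 - <<'E'
import cv2
t=cv2.imread("pics/w1.png")
cv2.imwrite("pics/w1c.png",cv2.resize(t[120:240,220:310],None,fx=5,fy=5,interpolation=cv2.INTER_CUBIC))
cv2.imwrite("pics/w1d.png",cv2.resize(t[180:280,320:430],None,fx=6,fy=6,interpolation=cv2.INTER_CUBIC))
E
```

```text
(no output)
```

View pics/w1c.png

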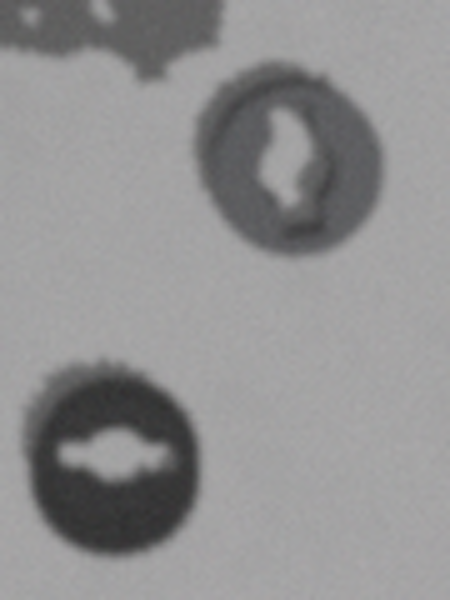

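View pics/w1d.png

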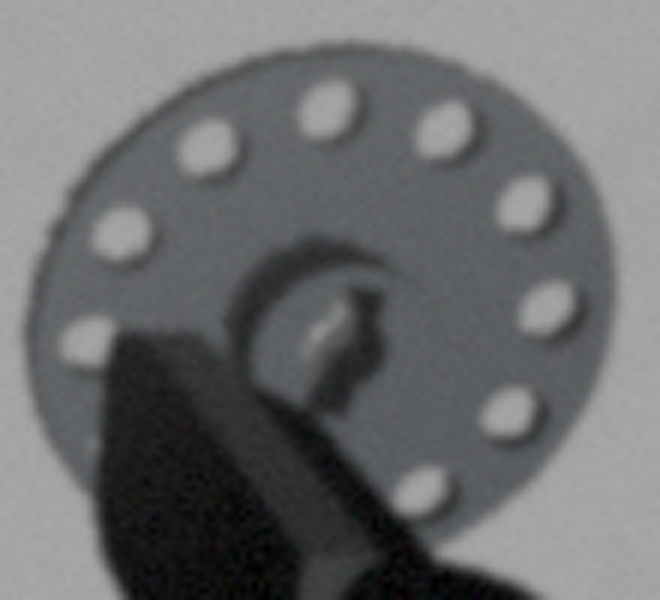

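```bash
python3 - <<'E'
from h import *
s=bot.read_state();c=viewer.read_camera("wrist");K=c["K"];W=wristW(s,c)
f=lambda x,y,z,o=(220,120),k=5:ray(K,W,o[0]+(x+.5)/k-.5,o[1]+(y+.5)/k-.5,z)
def rep(n,c,a,b,z,**k):
    P=f(*c,z,**k);d=f(*b,z,**k)-f(*a,z,**k);print(n,P.round(4),"yaw",np.arctan2(d[1],d[0]).round(3),"len",np.linalg.norm(d).round(4))
rep("spacer",(298,168),(283,103),(307,236),.02)
rep("lock rim",(116,466),(33,466),(199,466),.022)
rep("lock floor",(116,456),(55,455),(176,457),.008)
rep("car",(322,300),(122,235),(510,413),.005,o=(320,180),k=6)
rep("car slot",(345,350),(335,405),(365,290),.017,o=(320,180),k=6)
E
```

```text
spacer [0.3973 0.3558 0.02  ] yaw -0.764 len 0.0345
lock rim [0.404  0.2635 0.022 ] yaw 0.606 len 0.0445
lock floor [0.4048 0.2612 0.008 ] yaw 0.588 len 0.0337
car [0.5751 0.343  0.005 ] yaw 0.165 len 0.1092
car slot [0.5803 0.3377 0.017 ] yaw 2.064 len 0.0295
```

```bash
python3 - <<'E'
from h import *
plan((0.397,0.355,0.12),0.6)
E
```

```text
turn [-0.      0.      0.0032] shift [ 0.2929 -0.1917  1.2326] cur yaw 0.6067 -> 0.6 q6 0.042
```

move_arm(series="0 0 0 0.29 -0.19 0.3 1;0 0 0 0.29 -0.19 0.7 1;0 0 0 0.29 -0.19 1 1;0 0 0 0.29 -0.19 1 1;0 0 0 0.29 -0.19 1 1;0 0 0 0.29 -0.19 1 1;0 0 0 0.29 -0.19 1 1;0 0 0 0.29 -0.19 1 1")

```text
time: 3.55
tool_pos: [0.3982, 0.3549, 0.1452]
tcp_rot: [-2.998, -0.936, -0.005]
wrist_force: [0.7, 1.1, -0.5]
width: 0.997
```

```bash
python3 - <<'E'
from h import *
im,K,W,s=snap("wrist"); print(s["tool_pos"])
for p in [(.397,.355,.02)]: print(proj(K,W,p))
cv2.imwrite("pics/w2c.png",cv2.resize(im[100:250,190:340],None,fx=4,fy=4,interpolation=cv2.INTER_CUBIC))
E
```

```text
[0.39824366 0.35489601 0.14521206]
[254.0688567  188.23085869]
```

View pics/w2c.png

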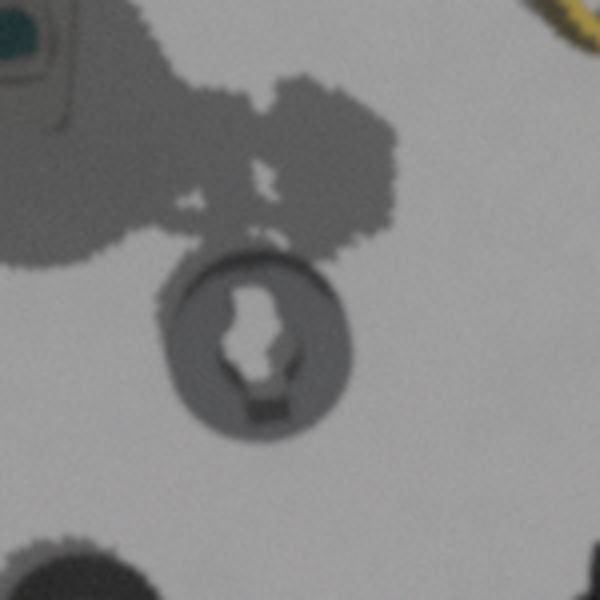

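```bash
python3 - <<'E'
from h import *
s=bot.read_state();c=viewer.read_camera("wrist");K=c["K"];W=wristW(s,c)
f=lambda x,y,z,o=(190,100),k=4:ray(K,W,o[0]+(x+.5)/k-.5,o[1]+(y+.5)/k-.5,z)
P=f(260.5,353,.02);d=f(269,421,.02)-f(253,284,.02)
print(P,np.arctan2(d[1],d[0]),np.linalg.norm(d), np.linalg.norm(f(352,353,.02)-f(168,353,.02)))
plan((P[0],P[1],0.027),0.6)
E
```

```text
[0.39699571 0.3555096  0.02      ] -0.8547686166984906 0.033518631044988055 0.0431148639472442
turn [-0.0001 -0.001   0.0027] shift [-0.0038 -0.0121  1.175 ] cur yaw 0.6056 -> 0.6 q6 0.076
```

move_arm(series="0 0 0 0 -0.01 0.4 1;0 0 0 0 -0.01 0.8 1;0 0 0 0 -0.01 1 1;0 0 0 0 -0.01 1 1;0 0 0 0 -0.01 1 1;0 0 0 0 -0.01 1 1;0 0 0 0 -0.01 1 1;0 0 0 0 -0.01 1 1")

```text
time: 4.45
tool_pos: [0.3976, 0.3558, 0.0448]
tcp_rot: [-2.998, -0.937, -0.004]
wrist_force: [-0.2, 0.5, 0.4]
width: 1.0
```

move_arm(series="0 0 0 0 0 0.14 1;0 0 0 0 0 0.14 0;0 0 0 0 0 0.14 -0.4;0 0 0 0 0 0.14 -0.4;0 0 0 0 0 0.14 -0.4;0 0 0 0 0 0.14 -0.4;0 0 0 0 0 0.14 -0.4;0 0 0 0 0 0.14 -0.4", squeeze=40)

```text
time: 5.25
tool_pos: [0.3968, 0.3551, 0.0294]
tcp_rot: [-2.999, -0.937, -0.0]
wrist_force: [-0.3, -0.3, 0.1]
width: 0.489
```

```bash
python3 - <<'E'
from h import *
im,K,W,s=snap("wrist","w3"); print(s["tool_pos"],s["width"],s["wrist_force"])
im,K,W,s=snap("scene")
cv2.imwrite("pics/s3c.png",cv2.resize(im[130:280,110:290],None,fx=4,fy=4,interpolation=cv2.INTER_CUBIC))
E
```

```text
[0.39679286 0.35508756 0.02938102] 0.48944052063991167 [-0.32495432 -0.34645906  0.09315761]
```

View pics/w3.png

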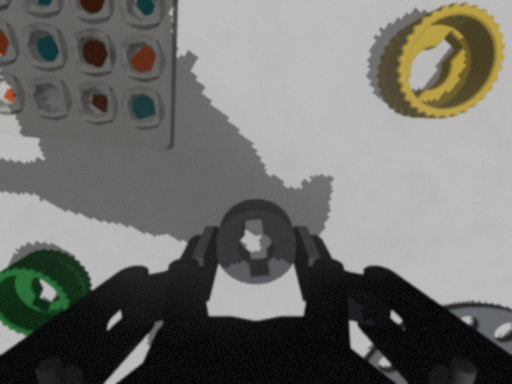

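View pics/s3c.png

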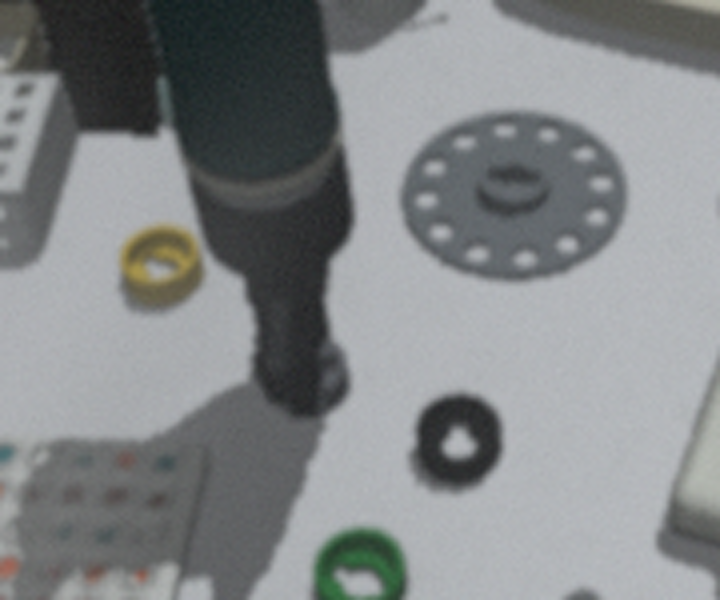

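Gripped at (256,240), with the slot visible. Enlarging the in-hand view to measure offset and slot angle in the tool frame.

```bash
python3 - <<'E'
import cv2
t=cv2.imread("pics/w3.png")
cv2.imwrite("pics/w3c.png",cv2.resize(t[185:295,200:312],None,fx=5,fy=5,interpolation=cv2.INTER_CUBIC))
E
```

```text
(no output)
```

View pics/w3c.png

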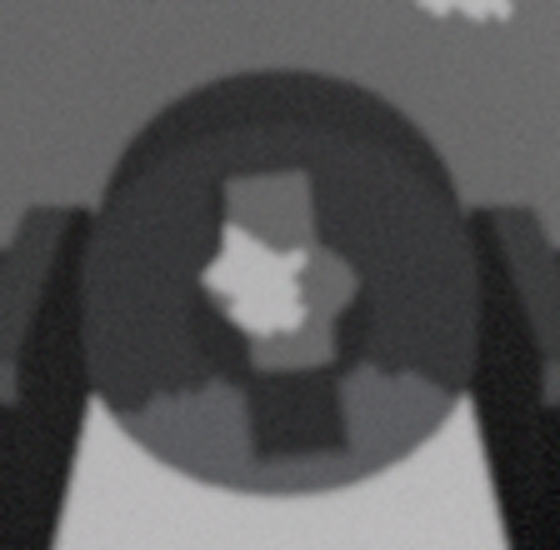

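```bash
cat >> h.py <<'E'
def intool(pts,o,k,ztool,c=None):
    """crop pixels -> tool-frame points on plane z_tool=ztool"""
    c=c or viewer.read_camera("wrist");K=c["K"];W=np.linalg.inv(c["mount"])
    return [ray(K,W,o[0]+(x+.5)/k-.5,o[1]+(y+.5)/k-.5,ztool) for x,y in pts]
E
python3 - <<'E'
from h import *
s=bot.read_state();zt=s["tool_pos"][2]-.02
a,b,l,r,bt,c=intool([(266,173),(303,457),(84,290),(478,290),(283,493),(283,120)],(200,185),5,zt)
print(a,b,(a+b)/2,np.linalg.norm(b-a),np.arctan2(*(b-a)[[1,0]]),(l+r)/2,r-l,bt,c)
plan((0.4957,0.085,0.20),0.6)
E
```

```text
[-0.00145419 -0.01650843  0.00936768] [0.00246722 0.01681034 0.00936768] [0.00050652 0.00015096 0.00936768] 0.03354873766107711 1.45364164390699 [ 7.77858751e-05 -3.29704288e-03  9.36768042e-03] [4.14537227e-02 5.09453637e-05 0.00000000e+00] [0.0002799  0.02134823 0.00936768] [ 0.00028995 -0.02227023  0.00936768]
turn [-0.     -0.0002  0.0027] shift [-0.724   2.7836 -1.7066] cur yaw 0.6056 -> 0.6 q6 0.078
```

move_arm(series="0 0 0 0 0 -0.4 -0.4;0 0 0 0 0 -0.8 -0.4;0 0 -0.07 0 0.4 -1 -0.4;0 0 -0.14 0 0.8 -1 -0.4;0 0 -0.21 0 1 -1 -0.4;0 0 -0.28 0 1 -1 -0.4;0 0 -0.35 0 1 -1 -0.4;0 0 -0.42 0 1 -1 -0.4")

```text
time: 6.2
tool_pos: [0.4535, 0.2722, 0.1291]
tcp_rot: [-2.309, -2.13, 0.001]
wrist_force: [-1.1, 0.4, -1.1]
width: 0.496
```

```bash
python3 - <<'E'
from h import *
print(bot.read_state()["width"])
plan((0.51,0.17,0.21),1.639)
E
```

```text
0.49583772169037166
turn [-0.0002  0.0001 -0.0709] shift [-0.9737  0.6444 -0.8093] cur yaw 1.4904 -> 1.639 q6 -0.997
```

move_arm(series="0 0 -0.07 -0.3 0.2 -0.4 -0.4;0 0 -0.07 -0.7 0.5 -0.8 -0.4;0 0 -0.07 -0.97 0.64 -0.8 -0.4;0 0 -0.07 -0.97 0.64 -0.8 -0.4;0 0 -0.07 -0.97 0.64 -0.8 -0.4;0 0 -0.07 -0.97 0.64 -0.8 -0.4;0 0 -0.07 -0.97 0.64 -0.8 -0.4;0 0 -0.07 -0.97 0.64 -0.8 -0.4")

```text
time: 7.0
tool_pos: [0.5081, 0.1715, 0.2083]
tcp_rot: [-2.15, -2.289, 0.002]
wrist_force: [0.2, 0.6, -0.9]
width: 0.495
```

```bash
python3 - <<'E'
from h import *
im,K,W,s=snap("wrist","w4"); print(s["tool_pos"],tool(s)[:2,0],proj(K,W,(.496,.085,.044)),proj(K,W,(.5,.086,.101)))
E
```

```text
[0.50808997 0.17152424 0.20832996] [-0.06274881  0.99802932] [175.91135495 163.8708975 ] [158.56361457 180.45107112]
```

View pics/w4.png

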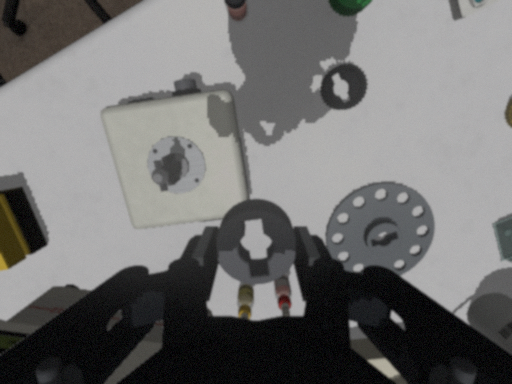

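```bash
python3 - <<'E'
import cv2
t=cv2.imread("pics/w4.png")
cv2.imwrite("pics/w4c.png",cv2.resize(t[85:235,95:255],None,fx=4.5,fy=4.5*1,interpolation=cv2.INTER_CUBIC))
cv2.imwrite("pics/w4d.png",cv2.resize(t[130:200,140:215],None,fx=8,fy=8,interpolation=cv2.INTER_CUBIC))
E
```

```text
(no output)
```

View pics/w4c.png

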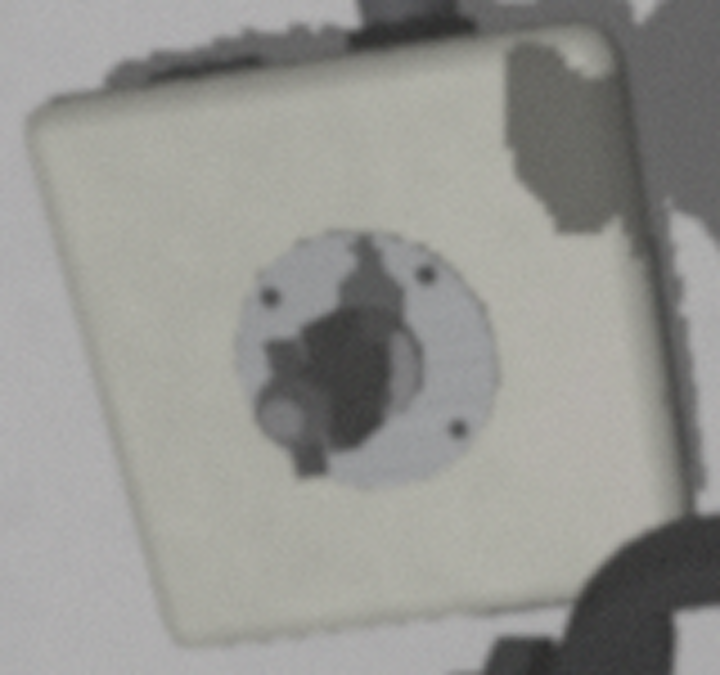

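View pics/w4d.png

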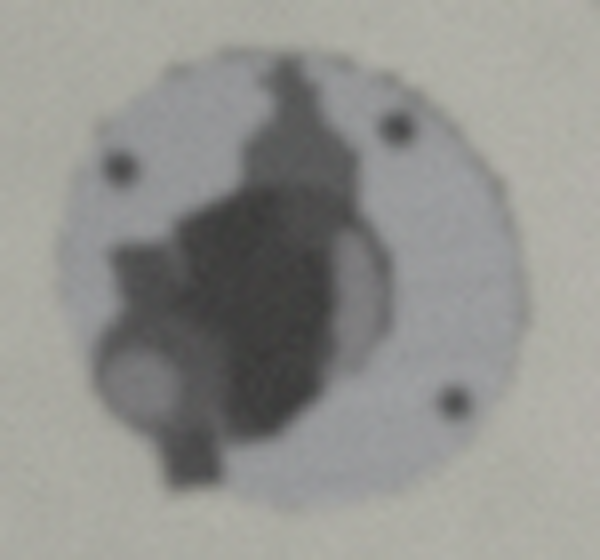

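```bash
python3 - <<'E'
from h import *
s=bot.read_state();c=viewer.read_camera("wrist");K=c["K"];W=wristW(s,c)
f=lambda x,y,z,o=(140,130),k=8:ray(K,W,o[0]+(x+.5)/k-.5,o[1]+(y+.5)/k-.5,z)
g=lambda x,y,z:f(x,y,z,(95,85),4.5)
an=lambda d:round(float(np.arctan2(d[1],d[0])),3)
print("fl",f(294,278,.044),f(527,278,.044)-f(62,278,.044),f(294,508,.044)-f(294,45,.044))
d=f(138,252,.095)-f(196,486,.095);print("ears",f(167,369,.095),an(d),np.linalg.norm(d))
print("tip",f(139,373,.101))
d=g(35,130,.04)-g(165,610,.04);print("left",an(d))
d=g(40,105,.04)-g(590,30,.04);print("front",an(d)-np.pi/2)
d=g(190,645,.04)-g(560,602,.04);print("back",an(d)-np.pi/2)
print("bolts(45deg?)",an(f(121,167,.044)-f(457,402,.044)), an(f(398,128,.044)-f(294,278,.044)))
E
```

```text
fl [0.49675107 0.08533075 0.044     ] [-0.00381014  0.06163715  0.        ] [ 0.06247648 -0.00116786  0.        ]
ears [0.49745861 0.0855967  0.095     ] -2.936 0.0267288294764619
tip [0.49658515 0.08463854 0.101     ]
left -2.955
front -2.9527963267948962
back -2.9567963267948967
bolts(45deg?) -2.154 2.55
```

```bash
python3 - <<'E'
from h import *
plan((0.4968,0.0853,0.145),1.645)
E
```

```text
turn [-0.0005  0.0001 -0.0056] shift [-0.8518 -0.1694  0.6373] cur yaw 1.6333 -> 1.645 q6 -1.355
```

move_arm(series="0 0 -0.0056 -0.4 -0.08 0 -0.4;0 0 -0.0056 -0.85 -0.17 0 -0.4;0 0 -0.0056 -0.85 -0.17 0.1 -0.4;0 0 -0.0056 -0.85 -0.17 0.4 -0.4;0 0 -0.0056 -0.85 -0.17 0.64 -0.4;0 0 -0.0056 -0.85 -0.17 0.64 -0.4;0 0 -0.0056 -0.85 -0.17 0.64 -0.4;0 0 -0.0056 -0.85 -0.17 0.64 -0.4")

```text
time: 7.9
tool_pos: [0.4984, 0.0854, 0.1467]
tcp_rot: [2.137, 2.3, 0.003]
wrist_force: [0.9, 0.4, -1.1]
width: 0.494
```

```bash
python3 - <<'E'
from h import *
im,K,W,s=snap("wrist"); print(s["tool_pos"]);plan((0.4968,0.0853,0.145),1.645)
cv2.imwrite("pics/w5c.png",cv2.resize(im[185:295,200:312],None,fx=5,fy=5,interpolation=cv2.INTER_CUBIC))
im,K,W,s=snap("scene")
cv2.imwrite("pics/s5c.png",cv2.resize(im[180:290,260:380],None,fx=5,fy=5,interpolation=cv2.INTER_CUBIC))
E
```

```text
[0.49844804 0.0854081  0.14667121]
turn [ 0.0014 -0.0001 -0.0004] shift [ 0.0009 -0.0184  0.0192] cur yaw 1.6441 -> 1.645 q6 -1.524
```

View pics/w5c.png

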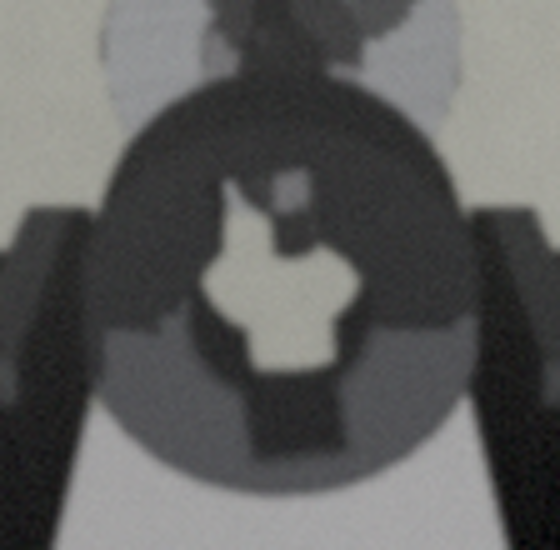

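View pics/s5c.png

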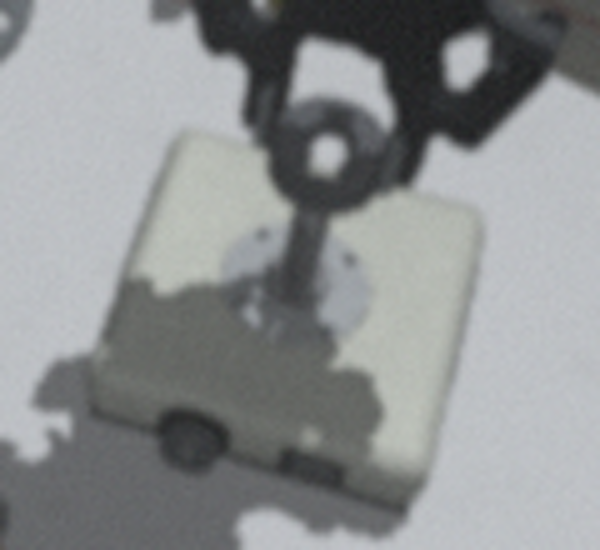

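```bash
python3 - <<'E'
from h import *
s=bot.read_state();z=s["tool_pos"][2]
T=tool(s)
for n,p,h in [("tip",(293,188),.101),("earend",(297,252),.094),("flL",(103,50),.044),("flR",(460,50),.044)]:
    q=intool([p],(200,185),5,z-h)[0]; print(n,q.round(4),(T[:3,:3]@q+T[:3,3]).round(4))
E
```

```text
tip [ 0.0006 -0.0001  0.0459] [0.4986 0.0859 0.101 ]
earend [0.0013 0.0125 0.0529] [0.5111 0.0875 0.094 ]
flL [-0.0315 -0.0018  0.1029] [0.4994 0.0538 0.044 ]
flR [ 0.0299 -0.0017  0.1029] [0.495 0.115 0.044]
```

move_arm(series="0 0 0 0 -0.014 0 -0.4;0 0 0 0 -0.014 0 -0.4;0 0 0 0 -0.014 0.1 -0.4;0 0 0 0 -0.014 0.2 -0.4;0 0 0 0 -0.014 0.3 -0.4;0 0 0 0 -0.014 0.3 -0.4;0 0 0 0 -0.014 0.3 -0.4;0 0 0 0 -0.014 0.3 -0.4")

```text
time: 9.0
tool_pos: [0.4957, 0.0847, 0.1151]
tcp_rot: [-2.139, -2.3, 0.001]
wrist_force: [-0.1, 1.4, -0.7]
width: 0.487
```

```bash
python3 - <<'E'
from h import *
im,K,W,s=snap("wrist"); print(s["tool_pos"],s["wrist_force"],s["torque"]);plan((0.4970,0.0853,0.0734),1.645)
cv2.imwrite("pics/w6c.png",cv2.resize(im[185:295,200:312],None,fx=5,fy=5,interpolation=cv2.INTER_CUBIC))
E
```

```text
[0.49573068 0.08473837 0.11513821] [-0.06885597  1.44638928 -0.65914406] [ 0.20098427 -0.09923861  0.0414803 ]
turn [-0.0002  0.     -0.0006] shift [0.0052 0.0121 0.4197] cur yaw 1.6437 -> 1.645 q6 -1.524
```

View pics/w6c.png

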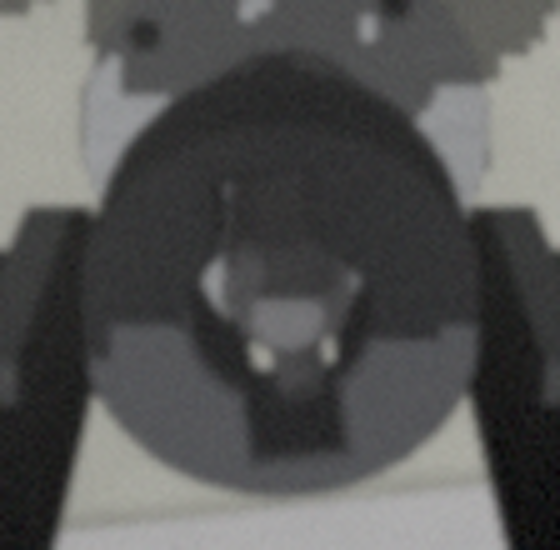

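```bash
python3 - <<'E'
from h import *
s=bot.read_state();z=s["tool_pos"][2];print(s["tool_pos"],s["joint_vel"])
T=tool(s)
for n,p,h in [("tip",(288,325),.101),("earend",(297,395),.094),("flL",(82,125),.044),("flR",(490,125),.044)]:
    q=intool([p],(200,185),5,z-h)[0]; print(n,q.round(4),(T[:3,:3]@q+T[:3,3]).round(4))
E
```

```text
[0.49584785 0.08469836 0.11537004] [-0.00197671 -0.00713548  0.00067113 -0.00163962 -0.00088237 -0.00017205]
tip [-0.0002  0.0029  0.0144] [0.4988 0.0847 0.101 ]
earend [0.0009 0.0159 0.0214] [0.5116 0.0867 0.094 ]
flL [-0.0308  0.0004  0.0714] [0.4984 0.054  0.044 ]
flR [0.0304 0.0004 0.0714] [0.494  0.1151 0.044 ]
```

move_arm(series="0 0 0 0 0.015 0 -0.4;0 0 0 0 0.015 0.05 -0.4;0 0 0 0 0.015 0.1 -0.4;0 0 0 0 0.015 0.15 -0.4;0 0 0 0 0.015 0.2 -0.4;0 0 0 0 0.015 0.25 -0.4;0 0 0 0 0.015 0.25 -0.4;0 0 0 0 0.015 0.25 -0.4")

```text
time: 10.05
tool_pos: [0.4972, 0.0848, 0.09]
tcp_rot: [-2.139, -2.301, 0.001]
wrist_force: [-0.5, -0.4, -0.0]
width: 0.492
```

```bash
python3 - <<'E'
from h import *
im,K,W,s=snap("wrist"); print(s["tool_pos"],s["wrist_force"],s["torque"]);plan((0.4970,0.0853,0.0734),1.645)
cv2.imwrite("pics/w7c.png",cv2.resize(im[185:295,200:312],None,fx=5,fy=5,interpolation=cv2.INTER_CUBIC))
E
```

```text
[0.49724073 0.08476786 0.08999026] [-0.54674649 -0.44582075 -0.04681099] [-0.02024616  0.04210888 -0.0044961 ]
turn [ 0.      0.     -0.0007] shift [ 0.0053 -0.0047  0.1689] cur yaw 1.6436 -> 1.645 q6 -1.524
```

View pics/w7c.png

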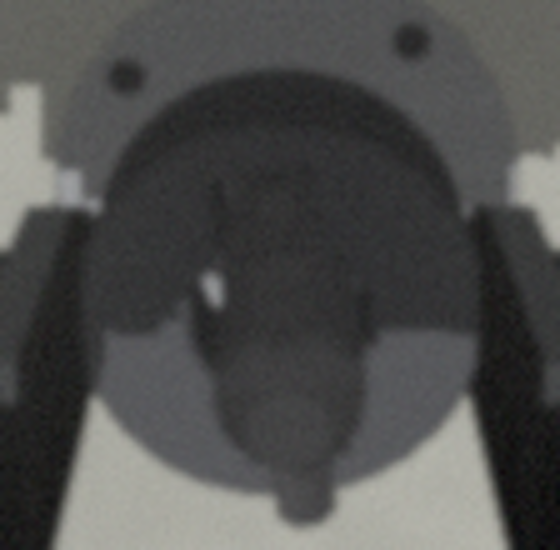

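move_arm(series="0 0 0 0 0 0.04 -0.4;0 0 0 0 0 0.08 -0.4;0 0 0 0 0 0.12 -0.4;0 0 0 0 0 0.15 -0.4;0 0 0 0 0 0.165 -0.4;0 0 0 0 0 0.17 -0.4;0 0 0 0 0 0.17 -0.4;0 0 0 0 0 0.17 -0.4")

```text
time: 10.9
tool_pos: [0.4976, 0.0848, 0.0734]
tcp_rot: [2.139, 2.301, 0.001]
wrist_force: [0.3, -0.3, -0.4]
width: 0.492
```

move_arm(series="0 0 0 0 0 0 0.2;0 0 0 0 0 0 0.7;0 0 0 0 0 0 0.7;0 0 0 0 0 0 0.7;0 0 0 0 0 -0.3 0.7;0 0 0 0 0 -0.7 0.7;0 0 0 0 0 -1 0.7;0 0 0 0 0 -1 0.7")

```text
time: 11.7
tool_pos: [0.5012, 0.0853, 0.1788]
tcp_rot: [2.135, 2.296, 0.012]
wrist_force: [0.9, -0.6, 1.0]
width: 0.852
```

```bash
python3 - <<'E'
from h import *
im,K,W,s=snap("wrist"); print(s["tool_pos"],s["wrist_force"],s["width"])
for z in (.044,.064): print(proj(K,W,(.4970,.0853,z)))
cv2.imwrite("pics/w8c.png",cv2.resize(im[165:295,190:332],None,fx=4.5,fy=4.5,interpolation=cv2.INTER_CUBIC))
im,K,W,s=snap("scene")
cv2.imwrite("pics/s8c.png",cv2.resize(im[180:290,260:380],None,fx=5,fy=5,interpolation=cv2.INTER_CUBIC))
E
```

```text
[0.50121986 0.08526527 0.17877152] [ 0.92787613 -0.55872316  1.02597386] 0.8518172559152115
[256.93918862 181.24968064]
[257.07337826 186.90999965]
```

View pics/w8c.png

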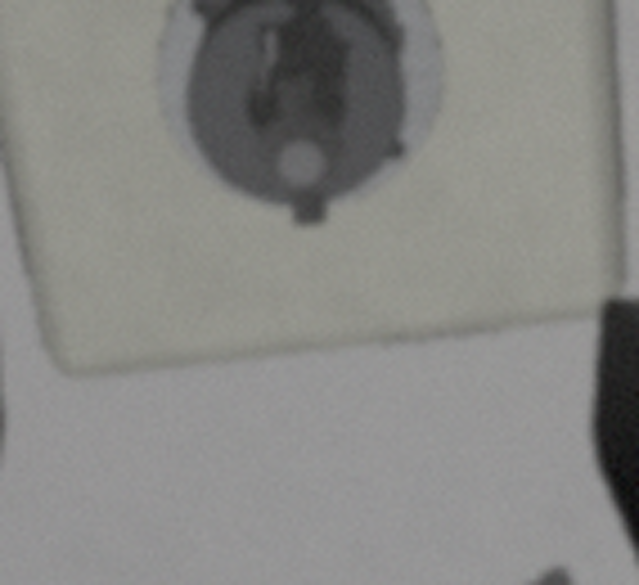

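View pics/s8c.png

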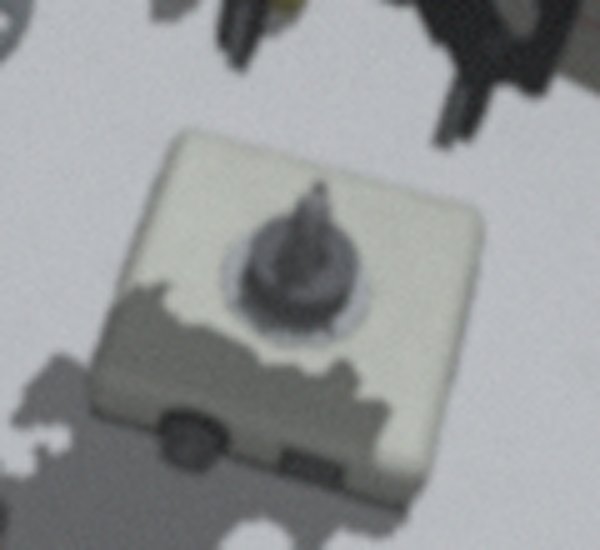

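Spacer looks seated and concentric (scene crop (300,270)). Next is the carousel.

move_arm(series="0 0 0.07 0.4 0.05 0 0.7;0 0 0.14 0.8 0.1 0 1;0 0 0.21 1 0.1 0 1;0 0 0.28 1 0.1 0 1;0 0 0.35 1 0.1 0 1;0 0 0.42 1 0.1 0 1;0 0 0.49 1 0.1 0 1;0 0 0.56 1 0.1 0 1")

```text
time: 12.6
tool_pos: [0.4986, 0.1849, 0.1708]
tcp_rot: [3.057, 0.724, -0.007]
wrist_force: [0.5, 0.2, 0.5]
width: 1.002
```

```bash
python3 - <<'E'
from h import *
plan((0.575,0.34,0.18),0.4)
E
```

```text
turn [-0.0003  0.002   0.031 ] shift [ 1.3782 -1.0443 -0.0969] cur yaw 0.4648 -> 0.4 q6 -0.157
```

move_arm(series="0 0 0.03 0.3 -0.3 0 1;0 0 0.03 0.7 -0.6 -0.1 1;0 0 0.03 1 -0.9 -0.1 1;0 0 0.03 1 -1 -0.1 1;0 0 0.03 1 -1 -0.1 1;0 0 0.03 1 -1 -0.1 1;0 0 0.03 1 -1 -0.1 1;0 0 0.03 1 -1 -0.1 1")

```text
time: 13.4
tool_pos: [0.5435, 0.3183, 0.183]
tcp_rot: [3.076, 0.634, -0.001]
wrist_force: [-1.3, 0.3, -0.7]
width: 1.001
```

```bash
python3 - <<'E'
from h import *
plan((0.575,0.34,0.13),0.4)
E
```

```text
turn [0.0001 0.0004 0.0032] shift [ 0.3749 -0.0747  0.5299] cur yaw 0.4067 -> 0.4 q6 0.084
```

move_arm(series="0 0 0 0.37 -0.07 0 1;0 0 0 0.37 -0.07 0.3 1;0 0 0 0.37 -0.07 0.4 1;0 0 0 0.37 -0.07 0.5 1;0 0 0 0.37 -0.07 0.5 1;0 0 0 0.37 -0.07 0.5 1;0 0 0 0.37 -0.07 0.5 1;0 0 0 0.37 -0.07 0.5 1")

```text
time: 14.2
tool_pos: [0.5756, 0.3411, 0.1346]
tcp_rot: [-3.076, -0.636, -0.003]
wrist_force: [-0.2, 0.4, -0.0]
width: 1.002
```

```bash
python3 - <<'E'
from h import *
im,K,W,s=snap("wrist"); print(s["tool_pos"],tool(s)[:,0])
cv2.imwrite("pics/w9c.png",cv2.resize(im[100:280,150:370],None,fx=3,fy=3,interpolation=cv2.INTER_CUBIC))
E
```

```text
[0.57563032 0.34113334 0.13460874] [0.91795789 0.39667271 0.00202004 0.        ]
```

View pics/w9c.png

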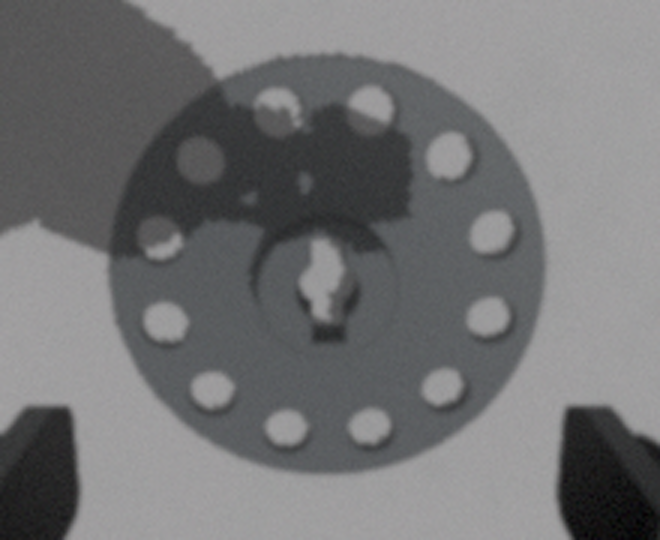

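```bash
python3 - <<'E'
from h import *
s=bot.read_state();c=viewer.read_camera("wrist");K=c["K"];W=wristW(s,c)
f=lambda x,y,z,o=(150,100),k=3:ray(K,W,o[0]+(x+.5)/k-.5,o[1]+(y+.5)/k-.5,z)
an=lambda d:round(float(np.arctan2(d[1],d[0])),3)
print("disc lr",(f(110,265,.005)+f(545,265,.005))/2,np.linalg.norm(f(110,265,.005)-f(545,265,.005)))
print("disc tb",(f(328,55,.005)+f(328,472,.005))/2,np.linalg.norm(f(328,55,.005)-f(328,472,.005)))
print("hub",f(328,291,.017))
a,b=f(320.5,236,.017),f(330,342,.017);print("slot",(a+b)/2,an(b-a),np.linalg.norm(b-a))
plan((*((a+b)/2)[:2],.035),.4)
E
```

```text
disc lr [0.57893126 0.34246516 0.005     ] 0.13847928505605958
disc tb [0.58086376 0.33830724 0.005     ] 0.1383366053031222
hub [0.58084198 0.33792337 0.017     ]
slot [0.5799669 0.3378957 0.017    ] -1.076 0.03404543711741435
turn [-0.0001 -0.0007  0.0038] shift [0.0275 0.0478 0.9922] cur yaw 0.408 -> 0.4 q6 0.09
```

move_arm(series="0 0 0.003 0.03 0.047 0 0.3;0 0 0.003 0.03 0.047 0.4 0.3;0 0 0.003 0.03 0.047 0.7 0.3;0 0 0.003 0.03 0.047 0.9 0.3;0 0 0.003 0.03 0.047 1 0.3;0 0 0.003 0.03 0.047 1 0.3;0 0 0.003 0.03 0.047 1 0.3;0 0 0.003 0.03 0.047 1 0.3")

```text
time: 15.1
tool_pos: [0.5811, 0.3384, 0.0352]
tcp_rot: [-3.078, -0.626, -0.005]
wrist_force: [-0.5, 0.4, -0.0]
width: 0.65
```

move_arm(series="0 0 0 0 0 0.01 0.3;0 0 0 0 0 0.02 0.3;0 0 0 0 0 0.03 0.3;0 0 0 0 0 0.04 0.3;0 0 0 0 0 0.05 0.3;0 0 0 0 0 0.05 0.3;0 0 0 0 0 0.05 0.3;0 0 0 0 0 0.05 0.3")

```text
time: 15.9
tool_pos: [0.5797, 0.3377, 0.0283]
tcp_rot: [3.078, 0.627, -0.0]
wrist_force: [-0.0, -0.1, 0.2]
width: 0.647
```

```bash
python3 - <<'E'
from h import *
im,K,W,s=snap("wrist"); print(s["tool_pos"],s["wrist_force"],s["width"])
cv2.imwrite("pics/w10c.png",cv2.resize(im[160:310,156:356],None,fx=3.5,fy=3.5,interpolation=cv2.INTER_CUBIC))
im,K,W,s=snap("scene")
cv2.imwrite("pics/s10c.png",cv2.resize(im[100:240,170:310],None,fx=4,fy=4,interpolation=cv2.INTER_CUBIC))
E
```

```text
[0.57971053 0.33771755 0.02825073] [-0.00807581 -0.08233693  0.19446512] 0.6466841809383238
```

View pics/w10c.png

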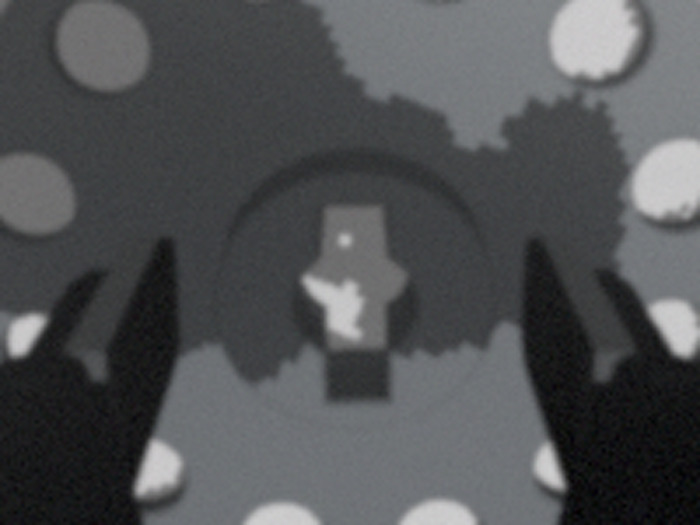

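View pics/s10c.png

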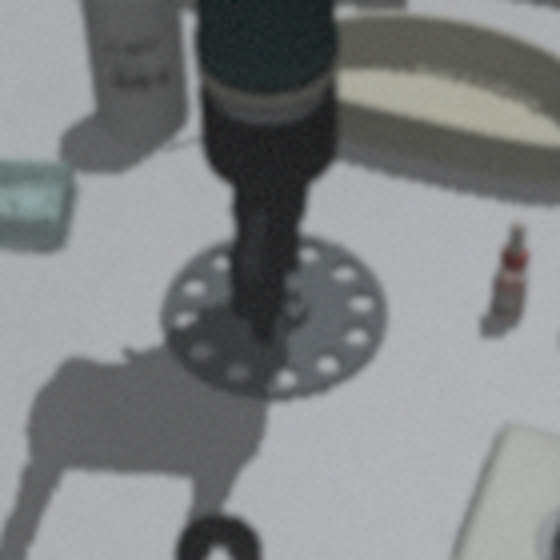

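move_arm(series="0 0 0 0 0 0.005 0.3;0 0 0 0 0 0.01 0.3;0 0 0 0 0 0.015 0.3;0 0 0 0 0 0.02 0.3;0 0 0 0 0 0.02 0.3;0 0 0 0 0 0.02 0.3;0 0 0 0 0 0.02 0.3;0 0 0 0 0 0.02 0.3")

```text
time: 16.8
tool_pos: [0.5797, 0.3377, 0.0263]
tcp_rot: [3.078, 0.627, -0.0]
wrist_force: [0.3, -0.4, -0.4]
width: 0.651
```

move_arm(series="0 0 0 0 0 0.005 0.3;0 0 0 0 0 0.01 0.3;0 0 0 0 0 0.015 0.3;0 0 0 0 0 0.02 0.3;0 0 0 0 0 0.02 0.3;0 0 0 0 0 0.02 0.1;0 0 0 0 0 0.02 0.1;0 0 0 0 0 0.02 0.1")

```text
time: 17.6
tool_pos: [0.58, 0.3379, 0.0246]
tcp_rot: [-3.078, -0.627, -0.001]
wrist_force: [1.2, 0.5, 1.4]
width: 0.55
```

move_arm(series="0 0 0 0 0 0 -0.4;0 0 0 0 0 0 -0.4;0 0 0 0 0 0 -0.4;0 0 0 0 0 0 -0.4;0 0 0 0 0 0 -0.4;0 0 0 0 0 0 -0.4;0 0 0 0 0 0 -0.4;0 0 0 0 0 0 -0.4", squeeze=60)

```text
time: 18.4
tool_pos: [0.5805, 0.3381, 0.0256]
tcp_rot: [-3.078, -0.627, -0.003]
wrist_force: [0.6, -1.1, 5.8]
width: 0.481
```

```bash
python3 - <<'E'
from h import *
im,K,W,s=snap("wrist"); print(s["tool_pos"],s["wrist_force"],s["width"])
cv2.imwrite("pics/w11c.png",cv2.resize(im[185:305,190:322],None,fx=5,fy=5,interpolation=cv2.INTER_CUBIC))
E
```

```text
[0.58046385 0.33812486 0.02555874] [ 0.55520942 -1.14904004  5.82708717] 0.4810894412791925
```

View pics/w11c.png

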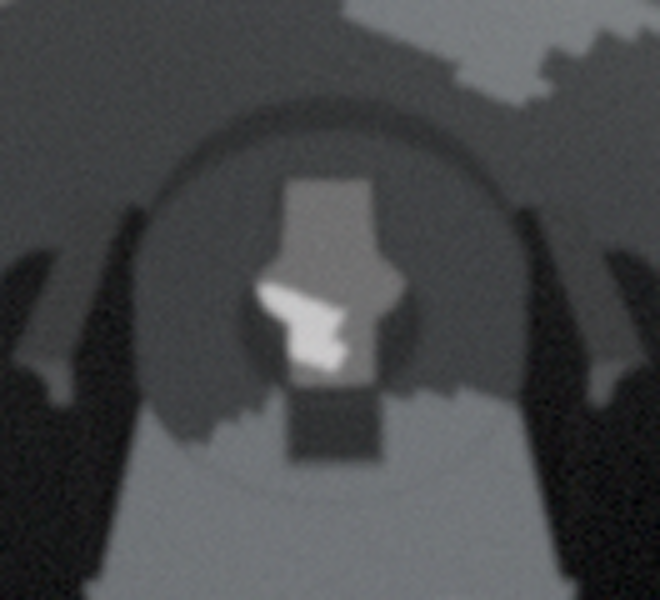

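```bash
python3 - <<'E'
from h import *
s=bot.read_state();zt=s["tool_pos"][2]-.017
a,b,l,r,bt=intool([(329.5,180),(335.5,463),(133,320),(530,320),(335,503)],(190,185),5,zt)
print(a,b,(a+b)/2,np.linalg.norm(b-a),np.arctan2(*(b-a)[[1,0]]),(l+r)/2,r-l,bt)
E
```

```text
[ 0.00018063 -0.01611435  0.00853303] [0.00080187 0.01696062 0.00853303] [0.00049125 0.00042313 0.00853303] 0.03308080821166285 1.5520157003113042 [ 0.00037839 -0.00028102  0.00853303] [4.17784411e-02 4.93333940e-05 0.00000000e+00] [0.00074839 0.02199128 0.00853303]
```

move_arm(series="0 0 0 0 0 -0.2 -0.4;0 0 0 0 0 -0.6 -0.4;0 0 0 0 0 -1 -0.4;0 0 -0.07 0 0 -1 -0.4;0 0 -0.14 -0.2 0.2 -1 -0.4;0 0 -0.21 -0.5 0.5 -1 -0.4;0 0 -0.28 -0.8 0.8 -1 -0.4;0 0 -0.35 -0.9 1 -1 -0.4")

```text
time: 19.3
tool_pos: [0.5325, 0.2078, 0.1227]
tcp_rot: [-2.644, -1.696, 0.008]
wrist_force: [0.3, 0.8, -1.7]
width: 0.483
```

```bash
python3 - <<'E'
from h import *
im,K,W,s=snap("scene","s12")
plan((0.497,0.0846,0.175),1.744); print(bot.read_state()["width"])
E
```

```text
turn [-0.0018  0.0022 -0.2853] shift [-1.2525  0.1674 -0.5157] cur yaw 1.1465 -> 1.744 q6 -0.819
0.485123361470645
```

View pics/s12.png

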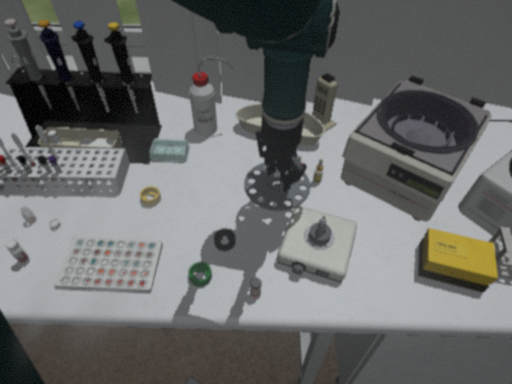

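move_arm(series="0 0 -0.07 0 0 -0.4 -0.4;0 0 -0.14 -0.1 0.05 -0.5 -0.4;0 0 -0.21 -0.4 0.1 -0.5 -0.4;0 0 -0.285 -0.7 0.17 -0.5 -0.4;0 0 -0.285 -0.8 0.17 -0.5 -0.4;0 0 -0.285 -0.8 0.17 -0.5 -0.4;0 0 -0.285 -0.8 0.17 -0.5 -0.4;0 0 -0.285 -0.8 0.17 -0.5 -0.4")

```text
time: 20.15
tool_pos: [0.5179, 0.1318, 0.1742]
tcp_rot: [-2.036, -2.392, -0.001]
wrist_force: [0.3, 0.2, -2.5]
width: 0.482
```

```bash
python3 - <<'E'
from h import *
plan((0.497,0.0846,0.15),1.744)
E
```

```text
turn [ 0.0001 -0.0002 -0.0062] shift [-0.4324 -0.2815  0.242 ] cur yaw 1.7309 -> 1.744 q6 -1.529
```

move_arm(series="0 0 -0.006 -0.3 -0.2 0 -0.4;0 0 -0.006 -0.43 -0.28 0 -0.4;0 0 -0.006 -0.43 -0.28 0.1 -0.4;0 0 -0.006 -0.43 -0.28 0.2 -0.4;0 0 -0.006 -0.43 -0.28 0.24 -0.4;0 0 -0.006 -0.43 -0.28 0.24 -0.4;0 0 -0.006 -0.43 -0.28 0.24 -0.4;0 0 -0.006 -0.43 -0.28 0.24 -0.4")

```text
time: 20.95
tool_pos: [0.4972, 0.0842, 0.1505]
tcp_rot: [2.02, 2.406, 0.001]
wrist_force: [0.1, 0.0, -1.7]
width: 0.482
```

```bash
python3 - <<'E'
from h import *
im,K,W,s=snap("wrist"); print(s["tool_pos"],np.abs(s["joint_vel"]).max());plan((0.497,0.0846,0.15),1.744)
cv2.imwrite("pics/w13c.png",cv2.resize(im[165:305,170:342],None,fx=4,fy=4,interpolation=cv2.INTER_CUBIC))
E
```

```text
[0.49723684 0.08423224 0.15051489] 0.0018218386295193439
turn [ 0.0004 -0.      0.0002] shift [ 0.0044 -0.0018  0.0064] cur yaw 1.7444 -> 1.744 q6 -1.626
```

View pics/w13c.png

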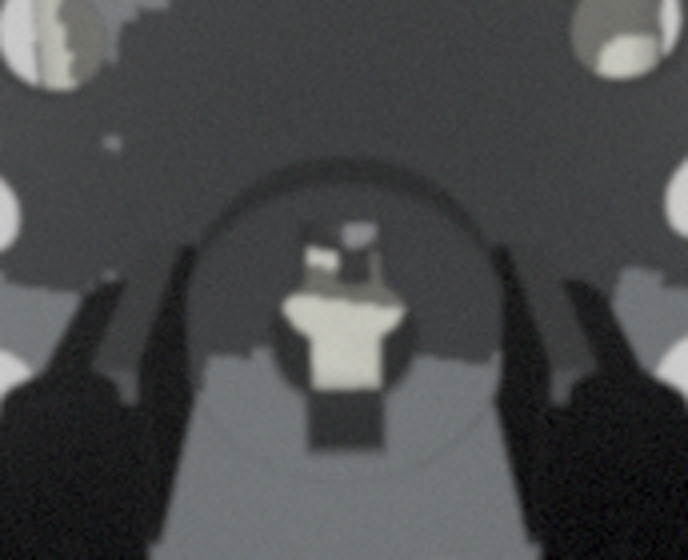

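```bash
python3 - <<'E'
from h import *
s=bot.read_state();z=s["tool_pos"][2];T=tool(s)
for n,p,h in [("tip",(358,232),.101),("ear",(357,268),.096),("earend",(357,283),.094)]:
    q=intool([p],(170,165),4,z-h)[0]; print(n,q.round(4),(T[:3,:3]@q+T[:3,3]).round(4))
E
```

```text
tip [0.0012 0.0017 0.0496] [0.4987 0.0857 0.101 ]
ear [0.0011 0.0106 0.0546] [0.5075 0.0872 0.096 ]
earend [0.0012 0.0144 0.0566] [0.5113 0.0878 0.094 ]
```

move_arm(series="0 0 0 0.008 0.004 0 -0.4;0 0 0 0.008 0.004 0.1 -0.4;0 0 0 0.008 0.004 0.2 -0.4;0 0 0 0.008 0.004 0.3 -0.4;0 0 0 0.008 0.004 0.35 -0.4;0 0 0 0.008 0.004 0.35 -0.4;0 0 0 0.008 0.004 0.35 -0.4;0 0 0 0.008 0.004 0.35 -0.4")

```text
time: 21.95
tool_pos: [0.4974, 0.0847, 0.1156]
tcp_rot: [2.02, 2.405, 0.0]
wrist_force: [0.1, 0.4, -1.8]
width: 0.484
```

```bash
python3 - <<'E'
from h import *
im,K,W,s=snap("wrist"); print(s["tool_pos"],s["wrist_force"],s["torque"])
cv2.imwrite("pics/w14c.png",cv2.resize(im[185:305,190:322],None,fx=5,fy=5,interpolation=cv2.INTER_CUBIC))
E
```

```text
[0.49736687 0.08471398 0.11561491] [ 0.07195436  0.41223911 -1.81479258] [0.04092698 0.00231051 0.00038818]
```

View pics/w14c.png

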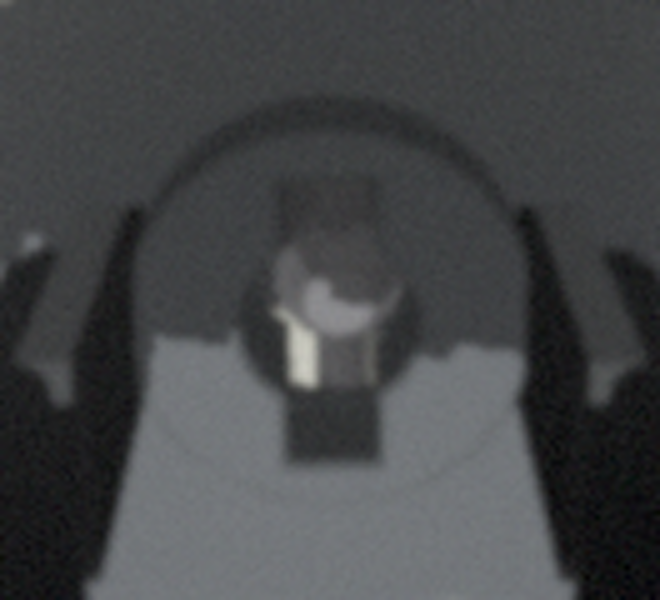

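```bash
python3 - <<'E'
from h import *
s=bot.read_state();z=s["tool_pos"][2];T=tool(s)
for n,p,h in [("tip",(340,297),.101),("ear",(343,385),.094),("slot under",(335,389),z-.025)]:
    q=intool([p],(190,185),5,z-h)[0]; print(n,q.round(4),(T[:3,:3]@q+T[:3,3]).round(4))
E
```

```text
tip [-0.0001 -0.0004  0.0147] [0.4971 0.0846 0.101 ]
ear [0.0003 0.0147 0.0217] [0.5118 0.0876 0.094 ]
slot under [-0.0006  0.0172  0.025 ] [0.5144 0.0871 0.0907]
```

move_arm(series="0 0 0 0.006 0 0 -0.4;0 0 0 0.006 0 0.05 -0.4;0 0 0 0.006 0 0.1 -0.4;0 0 0 0.006 0 0.13 -0.4;0 0 0 0.006 0 0.16 -0.4;0 0 0 0.006 0 0.18 -0.4;0 0 0 0.006 0 0.18 -0.4;0 0 0 0.006 0 0.18 -0.4")

```text
time: 22.95
tool_pos: [0.497, 0.0853, 0.0973]
tcp_rot: [-2.021, -2.405, 0.0]
wrist_force: [-0.5, 0.2, -1.5]
width: 0.483
```

```bash
python3 - <<'E'
from h import *
im,K,W,s=snap("wrist"); print(s["tool_pos"],s["wrist_force"],s["torque"])
cv2.imwrite("pics/w15c.png",cv2.resize(im[185:305,190:322],None,fx=5,fy=5,interpolation=cv2.INTER_CUBIC))
E
```

```text
[0.49700336 0.08530983 0.09725949] [-0.47897922  0.21202438 -1.51027114] [-0.01017426  0.00789299 -0.0471934 ]
```

View pics/w15c.png

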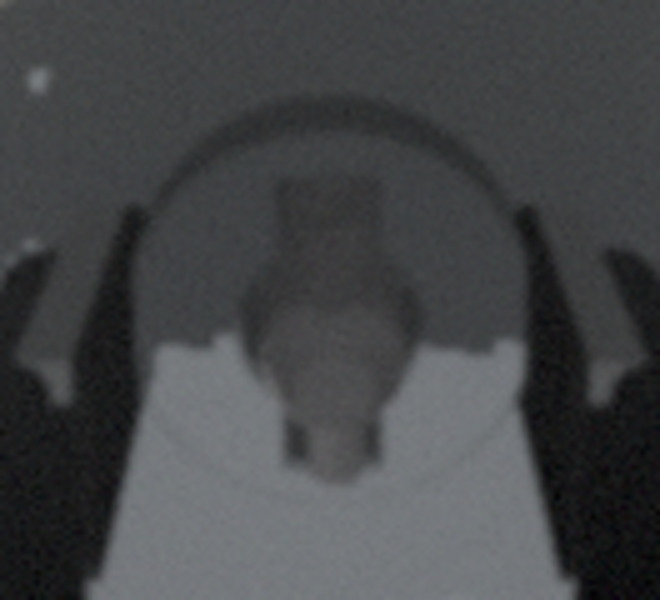

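move_arm(series="0 0 0 0 0 0.03 -0.4;0 0 0 0 0 0.05 -0.4;0 0 0 0 0 0.07 -0.4;0 0 0 0 0 0.085 -0.4;0 0 0 0 0 0.085 -0.4;0 0 0 0 0 0.085 -0.4;0 0 0 0 0 0.085 -0.4;0 0 0 0 0 0.085 -0.4")

```text
time: 23.8
tool_pos: [0.4969, 0.0853, 0.0895]
tcp_rot: [-2.021, -2.405, 0.0]
wrist_force: [-3.0, 0.1, 4.8]
width: 0.487
```

```bash
python3 - <<'E'
from h import *
im,K,W,s=snap("scene"); print(s["tool_pos"],s["wrist_force"],s["torque"])
cv2.imwrite("pics/s16c.png",cv2.resize(im[170:300,250:390],None,fx=5,fy=5,interpolation=cv2.INTER_CUBIC)[:600])
E
```

```text
[0.49685971 0.08534001 0.0895018 ] [-3.01101181  0.12215432  4.82787842] [-0.03552405  0.52428931  0.00273274]
```

View pics/s16c.png

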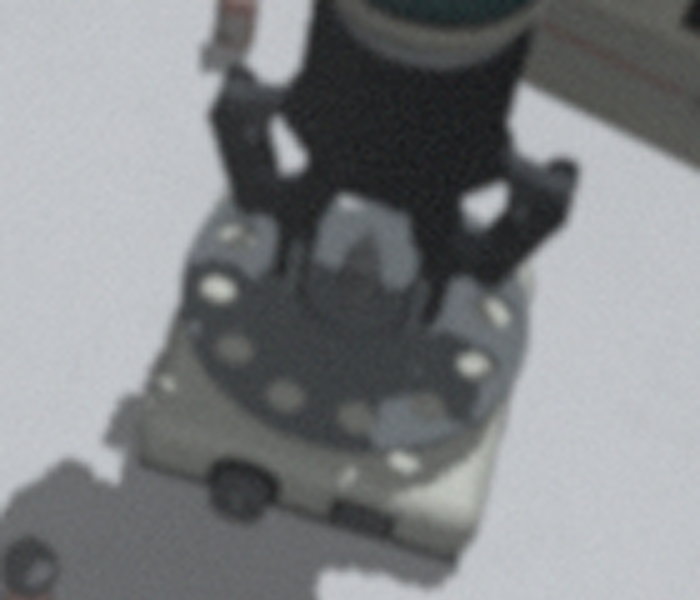

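move_arm(series="0 0 0 0 0 0 0.2;0 0 0 0 0 0 0.7;0 0 0 0 0 0 0.7;0 0 0 0 0 0 0.7;0 0 0 0 0 -0.3 0.7;0 0 0 0 0 -0.7 0.7;0 0 0 0 0 -1 0.7;0 0 0 0 0 -1 0.7")

```text
time: 24.65
tool_pos: [0.5007, 0.0858, 0.1942]
tcp_rot: [2.016, 2.4, 0.012]
wrist_force: [0.8, -0.1, -0.4]
width: 0.848
```

move_arm(series="0 0 0 0 0 0 0.7;0 0 0.05 0.3 -0.2 0 0.7;0 0 0.1 0.7 -0.5 0 0.7;0 0 0.15 1 -0.8 0 1;0 0 0.21 1 -1 0 1;0 0 0.21 1 -1 0 1;0 0 0.21 1 -1 0 1;0 0 0.21 1 -1 0 1")

```text
time: 25.45
tool_pos: [0.3818, 0.1663, 0.1883]
tcp_rot: [2.496, 1.908, -0.001]
wrist_force: [0.5, 0.1, -0.4]
width: 1.001
```

```bash
python3 - <<'E'
from h import *
im,K,W,s=snap("scene"); 
cv2.imwrite("pics/s17c.png",cv2.resize(im[170:300,250:390],None,fx=5,fy=5,interpolation=cv2.INTER_CUBIC)[:600])
plan((.404,.2625,.15),1.3)
im,K,W,s=snap("wrist","w17")
print(s["tool_pos"],proj(K,W,(.404,.2625,.02)),proj(K,W,(.497,.085,.081)))
E
```

```text
turn [-0.0001  0.0001  0.0022] shift [ 0.9861 -0.041   0.3845] cur yaw 1.3045 -> 1.3 q6 -0.954
[0.38202029 0.16629574 0.1884754 ] [346.78768286 174.70032922] [208.89651049 319.79930583]
```

View pics/s17c.png

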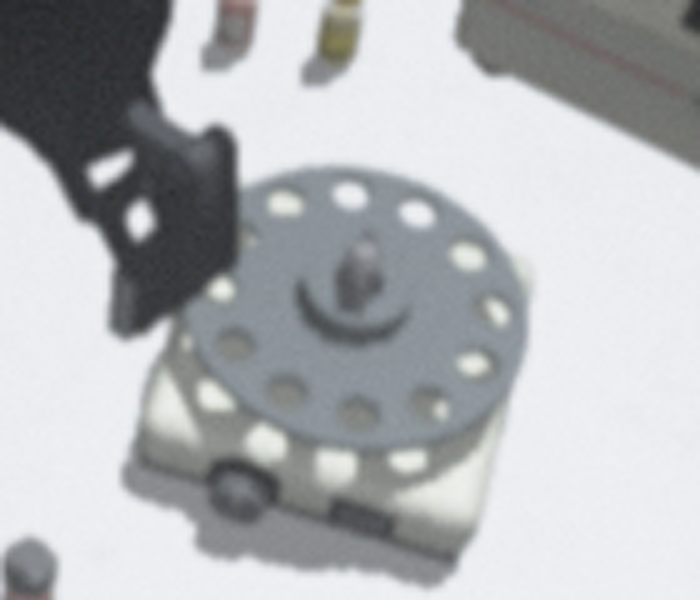

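View pics/w17.png

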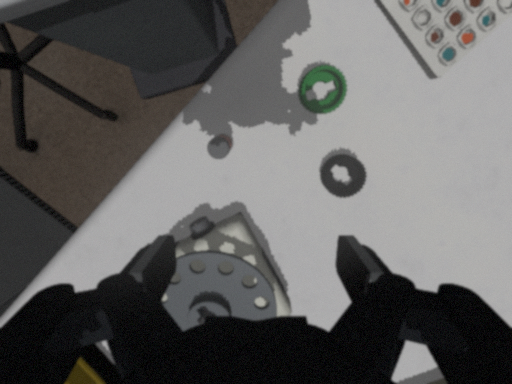

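Carousel is seated level on the mixer. The black ring is at wrist px (343,174). Moving over it.

move_arm(series="0 0 0 0.4 -0.04 0 1;0 0 0 0.8 -0.04 0.2 1;0 0 0 0.97 -0.04 0.4 1;0 0 0 0.97 -0.04 0.6 1;0 0 0 0.97 -0.04 0.6 1;0 0 0 0.97 -0.04 0.6 1;0 0 0 0.97 -0.04 0.6 1;0 0 0 0.97 -0.04 0.6 1")

```text
time: 26.35
tool_pos: [0.4039, 0.2613, 0.1302]
tcp_rot: [2.497, 1.905, 0.004]
wrist_force: [0.1, -0.2, 0.2]
width: 0.996
```

```bash
python3 - <<'E'
from h import *
im,K,W,s=snap("wrist"); print(s["tool_pos"],tool(s)[:,0])
cv2.imwrite("pics/w18c.png",cv2.resize(im[140:270,186:326],None,fx=5,fy=5,interpolation=cv2.INTER_CUBIC)[:600])
E
```

```text
[0.40392222 0.26129521 0.13015434] [0.26412795 0.96448595 0.00180857 0.        ]
```

View pics/w18c.png

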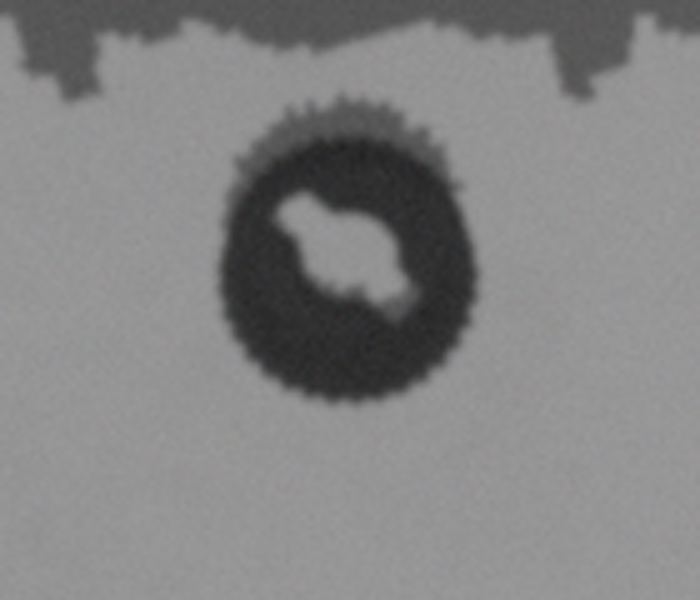

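```bash
python3 - <<'E'
from h import *
s=bot.read_state();c=viewer.read_camera("wrist");K=c["K"];W=wristW(s,c)
f=lambda x,y,z,o=(186,140),k=5:ray(K,W,o[0]+(x+.5)/k-.5,o[1]+(y+.5)/k-.5,z)
an=lambda d:round(float(np.arctan2(d[1],d[0])),3)
l,r,b=f(222,277,.022),f(477,277,.022),f(350,402,.022)
R=tool(s)[:3,:3]
print("lr",(l+r)/2,np.linalg.norm(r-l),"from bottom",b-R[:,1]*.023)
a,b=f(283,205,.008),f(410,307,.008);print("slot",(a+b)/2,an(b-a),np.linalg.norm(b-a))
plan((*((a+b)/2)[:2],.030),1.3)
E
```

```text
lr [0.40424324 0.26048164 0.022     ] 0.04487724219504252 from bottom [0.40488677 0.26037006 0.02196076]
slot [0.40445788 0.26000609 0.008     ] 0.605 0.0307914967971116
turn [ 0.0007 -0.0007  0.0018] shift [-0.0117  0.0098  0.9993] cur yaw 1.3037 -> 1.3 q6 -0.781
```

move_arm(series="0 0 0.002 -0.012 0.014 0 1;0 0 0.002 -0.012 0.014 0.4 0.6;0 0 0.002 -0.012 0.014 0.8 0.6;0 0 0.002 -0.012 0.014 1 0.6;0 0 0.002 -0.012 0.014 1 0.6;0 0 0.002 -0.012 0.014 1 0.6;0 0 0.002 -0.012 0.014 1 0.6;0 0 0.002 -0.012 0.014 1 0.6")

```text
time: 27.25
tool_pos: [0.4054, 0.2605, 0.0306]
tcp_rot: [2.5, 1.901, 0.006]
wrist_force: [0.4, 0.0, -0.1]
width: 0.803
```

move_arm(series="0 0 0 0 0 0.02 0;0 0 0 0 0 0.02 -0.4;0 0 0 0 0 0.02 -0.4;0 0 0 0 0 0.02 -0.4;0 0 0 0 0 0.02 -0.4;0 0 0 0 0 0.02 -0.4;0 0 0 0 0 0.02 -0.4;0 0 0 0 0 0.02 -0.4", squeeze=40)

```text
time: 28.05
tool_pos: [0.4046, 0.2601, 0.0278]
tcp_rot: [2.501, 1.901, 0.002]
wrist_force: [-1.5, -1.2, 6.1]
width: 0.515
```

```bash
python3 - <<'E'
from h import *
im,K,W,s=snap("wrist"); print(s["tool_pos"],s["wrist_force"],s["width"],tool(s)[:,0])
cv2.imwrite("pics/w19c.png",cv2.resize(im[185:305,190:322],None,fx=5,fy=5,interpolation=cv2.INTER_CUBIC))
E
```

```text
[0.40459597 0.26007834 0.02784239] [-1.52313705 -1.15609849  6.05396228] 0.5146963491915877 [0.26728272 0.96361762 0.00101346 0.        ]
```

View pics/w19c.png

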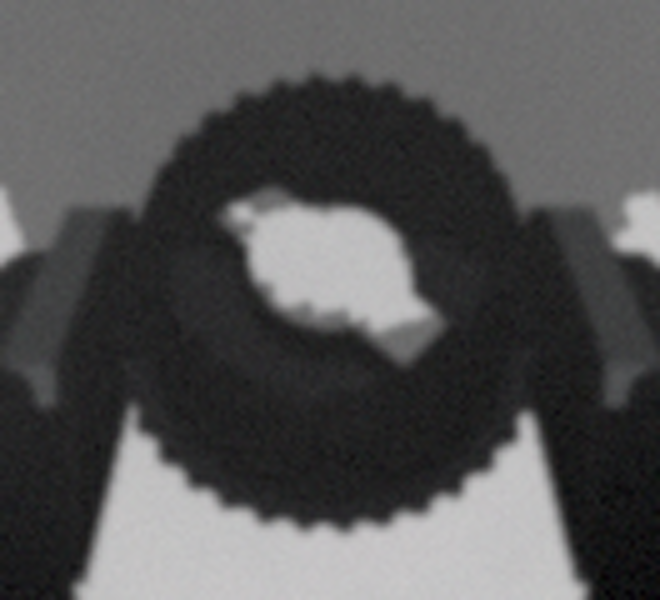

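```bash
python3 - <<'E'
from h import *
im=cv2.imread("pics/w19c.png")
g=np.clip((im.astype(float)-20)*4,0,255).astype(np.uint8)
cv2.imwrite("pics/w19e.png",cv2.resize(g[150:420,180:480],None,fx=2,fy=2))
E
```

```text
(no output)
```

View pics/w19e.png

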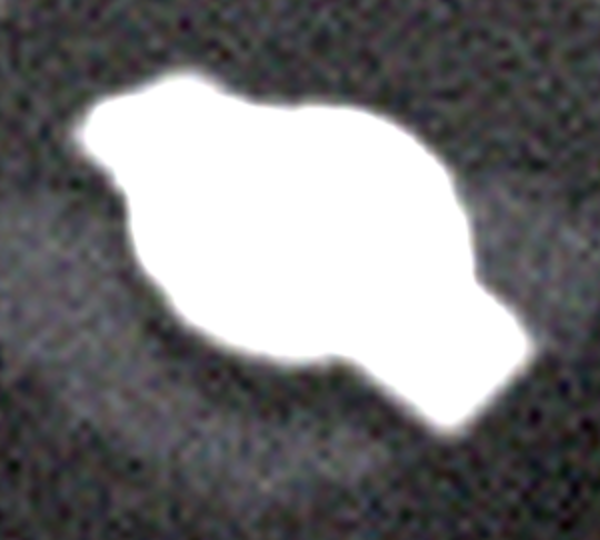

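```bash
cat >> h.py <<'E'
def bore(n=120):
    from math import hypot
    a=np.linspace(0,2*np.pi,n,endpoint=False)
    h=np.sqrt(9.5**2-25);P=[]
    a0=np.arcsin(5/9.5)
    t=np.linspace(a0,np.pi-a0,40);P+=[(16.5,-5),(16.5,5)]+[(9.5*np.cos(x),9.5*np.sin(x)) for x in t]+[(-16.5,5),(-16.5,-5)]+[(9.5*np.cos(x),9.5*np.sin(x)) for x in t+np.pi]
    return np.array(P)/1000
def fitbore(im,c,ztop,zbot,x0,thr=65,roi=(230,220,285,265)):
    from scipy.optimize import minimize
    S=8;u0,v0,u1,v1=roi
    g=cv2.resize(im[v0:v1,u0:u1].max(2),None,fx=S,fy=S,interpolation=cv2.INTER_CUBIC)
    m=(g>thr).astype(np.uint8)
    K=c["K"];W=np.linalg.inv(c["mount"])
    B=bore()
    def mask(p):
        r=np.ones_like(m)
        cs,sn=np.cos(p[2]),np.sin(p[2])
        for z in (ztop,zbot):
            q=np.array([proj(K,W,(p[0]+cs*x-sn*y,p[1]+sn*x+cs*y,z)) for x,y in B])
            q=(q-[u0,v0]+.5)*S-.5
            k=np.zeros_like(m);cv2.fillPoly(k,[np.round(q*16).astype(np.int32)],1,shift=4);r&=k
        return r
    def cost(v):
        k=mask((v[0]/1000,v[1]/1000,v[2]/10));return (k^m).sum()/max(1,(k|m).sum())
    best=None
    for d in (-1.5,0,1.5):
        r=minimize(cost,[x0[0]*1000,x0[1]*1000,x0[2]*10+d],method="Nelder-Mead",options=dict(initial_simplex=[[x0[0]*1000+i,x0[1]*1000+j,x0[2]*10+d+k] for i,j,k in ((0,0,0),(1,0,0),(0,1,0),(0,0,1))]))
        if best is None or r.fun<best.fun:best=r
    v=best.x;p=(v[0]/1000,v[1]/1000,v[2]/10)
    ov=np.dstack([m*255,mask(p)*255,g]);return p,best.fun,ov
E
python3 - <<'E'
from h import *
s=bot.read_state();c=viewer.read_camera("wrist");im=c["pixels"][:,:,::-1].copy();z=s["tool_pos"][2]
for dz in (0,.001):
    p,f,ov=fitbore(im,c,z-.008-dz,z-dz,(0,0,.7));print(np.round(p,4),f)
cv2.imwrite("pics/fit.png",ov)
E
```

```text
[-5.000e-04  1.500e-03  7.352e-01] 0.1422194187005677
[-6.0e-04  1.1e-03  7.3e-01] 0.13764189886480907
```

View pics/fit.png

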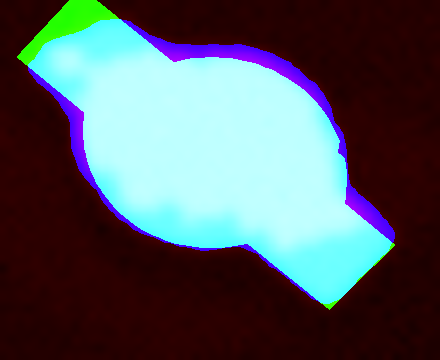

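```bash
python3 - <<'E'
from h import *
s=bot.read_state();z=s["tool_pos"][2]
l,r,b=intool([(133,290),(525,290),(333,525)],(190,185),5,z-.022)
print((l+r)/2,r-l,b,b[1]-.023)
c=viewer.read_camera("wrist");im=c["pixels"][:,:,::-1].copy()
# mask out left-end: use lower ROI start
for roi in [(241,222,285,265),(238,224,285,265)]:
    p,f,ov=fitbore(im,c,z-.008,z,(0,0,.7),thr=75,roi=roi);print(np.round(p,4),f)
cv2.imwrite("pics/fit2.png",ov)
plan((0.497,0.0853,0.17),0.192+.73)
E
```

```text
[-0.00093743 -0.00534219  0.00582888] [4.01298597e-02 5.30281250e-05 0.00000000e+00] [-0.00053748  0.02264186  0.00582888] -0.0003581350227854843
[-6.000e-04  1.100e-03  7.447e-01] 0.07379347482962881
[-6.000e-04  1.100e-03  7.426e-01] 0.08328705279564307
turn [ 0.0004 -0.0006  0.1806] shift [-1.4359  1.3589 -1.4216] cur yaw 1.3002 -> 0.922 q6 -0.781
```

move_arm(series="0 0 0 0 0 -0.3 -0.4;0 0 0 0 0 -0.8 -0.4;0 0 0.07 -0.2 0.2 -1 -0.4;0 0 0.14 -0.5 0.5 -1 -0.4;0 0 0.175 -0.7 0.7 -1 -0.4;0 0 0.175 -0.7 0.7 -1 -0.4;0 0 0.175 -0.7 0.7 -1 -0.4;0 0 0.175 -0.7 0.7 -1 -0.4")

```text
time: 29.05
tool_pos: [0.452, 0.1739, 0.1264]
tcp_rot: [-2.804, -1.415, 0.001]
wrist_force: [0.6, -0.2, -0.5]
width: 0.511
```

```bash
python3 - <<'E'
from h import *
plan((0.4971,0.0862,0.16),0.932);print(bot.read_state()["width"])
E
```

```text
turn [-0.0004  0.0002  0.0012] shift [-0.4374  0.8835 -0.3363] cur yaw 0.9344 -> 0.932 q6 -0.619
0.5106962063090968
```

move_arm(series="0 0 0 0 0 -0.33 -0.4;0 0 0 -0.1 0.2 -0.35 -0.4;0 0 0 -0.3 0.6 -0.35 -0.4;0 0 0 -0.43 0.88 -0.35 -0.4;0 0 0 -0.435 0.88 -0.2 -0.4;0 0 0 -0.435 0.88 -0.2 -0.4;0 0 0 -0.435 0.88 -0.2 -0.4;0 0 0 -0.435 0.88 -0.2 -0.4")

```text
time: 29.85
tool_pos: [0.4972, 0.0872, 0.147]
tcp_rot: [-2.804, -1.416, -0.0]
wrist_force: [-0.3, -0.5, 0.0]
width: 0.514
```

```bash
python3 - <<'E'
from h import *
im,K,W,s=snap("wrist"); print(s["tool_pos"],np.abs(s["joint_vel"]).max());plan((0.4971,0.0862,0.16),0.932)
cv2.imwrite("pics/w20c.png",cv2.resize(im[185:305,190:322],None,fx=5,fy=5,interpolation=cv2.INTER_CUBIC))
E
```

```text
[0.4972263  0.08720727 0.14698671] 0.006738115970020871
turn [ 0.0001 -0.0002  0.0016] shift [-0.0097  0.0031 -0.1281] cur yaw 0.9353 -> 0.932 q6 -0.811
```

View pics/w20c.png

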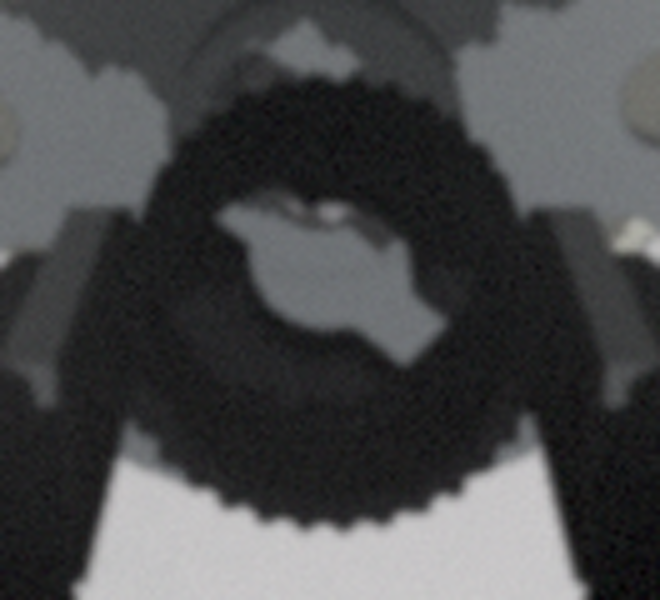

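move_arm(series="0 0 0 -0.01 0.003 0.05 -0.4;0 0 0 -0.01 0.003 0.1 -0.4;0 0 0 -0.01 0.003 0.13 -0.4;0 0 0 -0.01 0.003 0.13 -0.4;0 0 0 -0.01 0.003 0.13 -0.4;0 0 0 -0.01 0.003 0.13 -0.4;0 0 0 -0.01 0.003 0.13 -0.4;0 0 0 -0.01 0.003 0.13 -0.4")

```text
time: 30.7
tool_pos: [0.4973, 0.0852, 0.134]
tcp_rot: [2.805, 1.414, 0.0]
wrist_force: [-0.1, -0.2, -1.2]
width: 0.512
```

```bash
python3 - <<'E'
from h import *
im,K,W,s=snap("wrist"); print(s["tool_pos"],np.abs(s["joint_vel"]).max());plan((0.4971,0.0862,0.16),0.932)
cv2.imwrite("pics/w21c.png",cv2.resize(im[205:285,210:302],None,fx=7,fy=7,interpolation=cv2.INTER_CUBIC))
E
```

```text
[0.4973113  0.08517356 0.13395498] 0.0010976051893290457
turn [ 0.0001 -0.0001  0.0007] shift [ 0.007  -0.0075 -0.2604] cur yaw 0.9335 -> 0.932 q6 -0.813
```

View pics/w21c.png

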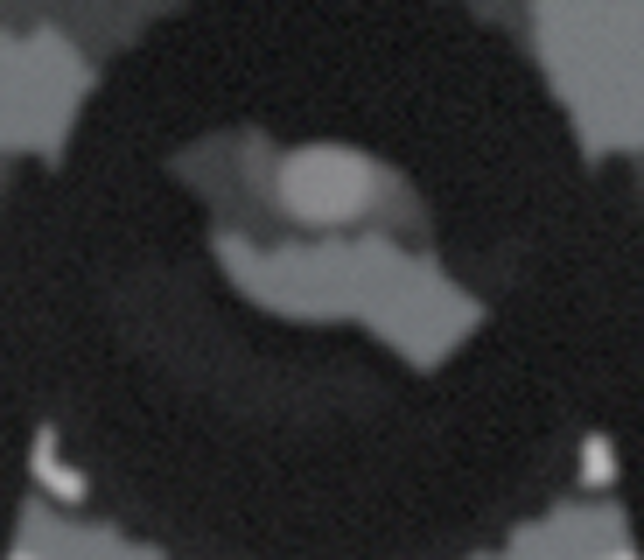

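```bash
python3 - <<'E'
from h import *
s=bot.read_state();z=s["tool_pos"][2];T=tool(s)
q=intool([(327,182)],(210,205),7,z-.101)[0]; print(q.round(4),(T[:3,:3]@q+T[:3,3]).round(4))
c=viewer.read_camera("wrist");im=c["pixels"][:,:,::-1].copy()
for t in (38,50):
  p,f,ov=fitbore(im,c,.0198,.0278,(0,0,.74),thr=t,roi=(236,222,285,265));print(np.round(p,4),f)
cv2.imwrite("pics/fit3.png",ov)
E
```

```text
[0.     0.0005 0.033 ] [0.4977 0.0849 0.101 ]
[2.000e-04 2.200e-03 7.754e-01] 0.23944805194805194
[-2.000e-04  2.000e-03  7.526e-01] 0.12903171869513602
```

View pics/fit3.png

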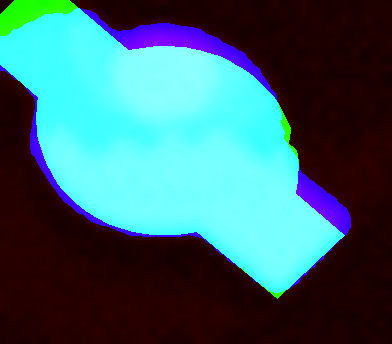

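```bash
python3 - <<'E'
from h import *
c=viewer.read_camera("wrist");im=c["pixels"][:,:,::-1].copy()
for d in (-.006,-.003,0,.003):
  for th in (.008,.006):
    p,f,ov=fitbore(im,c,.0278+d-th,.0278+d,(0,0,.74),thr=50,roi=(240,226,285,265));print(d,th,np.round(p,4),round(f,4))
E
```

```text
-0.006 0.008 [-6.000e-04 -1.300e-03  7.329e-01] 0.0615
-0.006 0.006 [-7.000e-04 -1.100e-03  7.159e-01] 0.0304
-0.003 0.008 [-4.000e-04  5.000e-04  7.337e-01] 0.0801
-0.003 0.006 [-6.000e-04  5.000e-04  7.129e-01] 0.0378
0 0.008 [-3.000e-04  2.100e-03  7.365e-01] 0.1022
0 0.006 [-5.000e-04  2.200e-03  7.188e-01] 0.0584
0.003 0.008 [-2.00e-04  3.70e-03  7.44e-01] 0.1249
0.003 0.006 [-3.0e-04  3.9e-03  7.2e-01] 0.0817
```

move_arm(series="0 0 0 0.004 -0.004 0 -0.4;0 0 0 0.004 -0.004 0.04 -0.4;0 0 0 0.004 -0.004 0.08 -0.4;0 0 0 0.004 -0.004 0.11 -0.4;0 0 0 0.004 -0.004 0.11 -0.4;0 0 0 0.004 -0.004 0.11 -0.4;0 0 0 0.004 -0.004 0.11 -0.4;0 0 0 0.004 -0.004 0.11 -0.4")

```text
time: 31.7
tool_pos: [0.4973, 0.0858, 0.123]
tcp_rot: [2.805, 1.414, 0.001]
wrist_force: [0.1, 0.3, -0.3]
width: 0.512
```

```bash
python3 - <<'E'
from h import *
im,K,W,s=snap("wrist"); print(s["tool_pos"],s["wrist_force"],s["torque"])
g=cv2.resize(im[205:285,210:302],None,fx=7,fy=7,interpolation=cv2.INTER_CUBIC)
cv2.imwrite("pics/w22c.png",np.clip((g.astype(float)-15)*2,0,255).astype(np.uint8))
E
```

```text
[0.49725728 0.08579969 0.12297692] [ 0.11134727  0.28623367 -0.3306715 ] [0.0017856  0.02674752 0.01868273]
```

View pics/w22c.png

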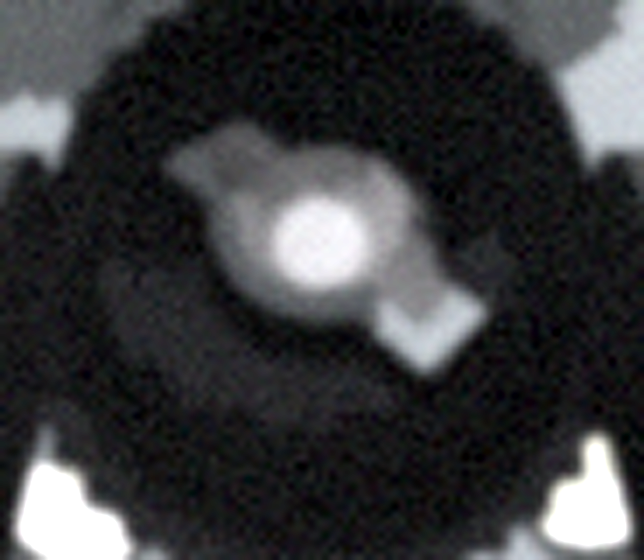

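move_arm(series="0 0 0 0 0 0.03 -0.4;0 0 0 0 0 0.05 -0.4;0 0 0 0 0 0.07 -0.4;0 0 0 0 0 0.09 -0.4;0 0 0 0 0 0.1 -0.4;0 0 0 0 0 0.1 -0.4;0 0 0 0 0 0.1 -0.4;0 0 0 0 0 0.1 -0.4")

```text
time: 32.55
tool_pos: [0.4972, 0.0858, 0.1129]
tcp_rot: [2.805, 1.414, 0.0]
wrist_force: [-0.4, -0.3, -0.6]
width: 0.515
```

```bash
python3 - <<'E'
from h import *
im,K,W,s=snap("wrist"); print(s["tool_pos"],s["wrist_force"],s["torque"])
g=cv2.resize(im[205:285,210:302],None,fx=7,fy=7,interpolation=cv2.INTER_CUBIC)
cv2.imwrite("pics/w23c.png",np.clip((g.astype(float)-15)*2,0,255).astype(np.uint8))
E
```

```text
[0.49717126 0.08577837 0.11288718] [-0.43872502 -0.26979768 -0.60283314] [0.02182467 0.0203467  0.03072695]
```

View pics/w23c.png

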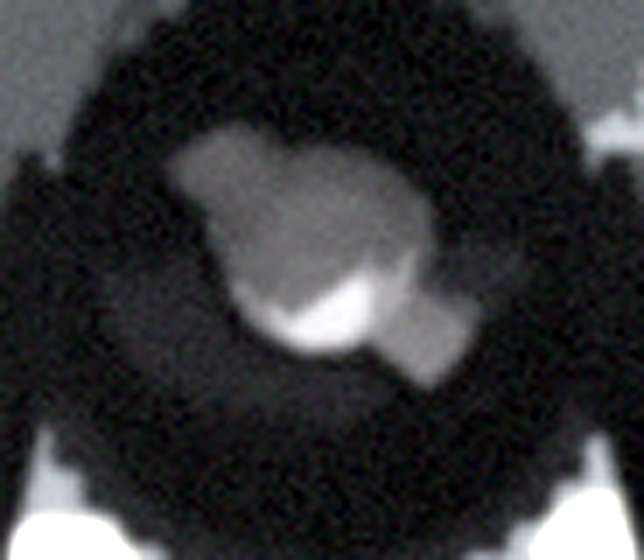

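move_arm(series="0 0 0 0 0 0.01 -0.4;0 0 0 0 0 0.02 -0.4;0 0 0 0 0 0.03 -0.4;0 0 0 0 0 0.04 -0.4;0 0 0 0 0 0.045 -0.4;0 0 0 0 0 0.045 -0.4;0 0 0 0 0 0.045 -0.4;0 0 0 0 0 0.045 -0.4")

```text
time: 33.4
tool_pos: [0.4971, 0.0858, 0.1089]
tcp_rot: [2.805, 1.414, -0.0]
wrist_force: [-2.2, -0.4, 5.9]
width: 0.513
```

move_arm(series="0 0 0 0 0 -0.005 -0.4;0 0 0.06 0 0 -0.005 -0.4;0 0 0.12 0 0 -0.005 -0.4;0 0 0.18 0 0 -0.005 -0.4;0 0 0.24 0 0 -0.005 -0.4;0 0 0.3 0 0 -0.005 -0.4;0 0 0.36 0 0 -0.005 -0.4;0 0 0.36 0 0 -0.005 -0.4")

```text
time: 34.2
tool_pos: [0.4975, 0.0858, 0.1089]
tcp_rot: [-3.129, -0.281, -0.001]
wrist_force: [-1.5, -0.1, 1.4]
width: 0.514
```

```bash
python3 - <<'E'
from h import *
im,K,W,s=snap("wrist"); print(s["tool_pos"],s["wrist_force"],s["torque"],s["width"])
plan((.497,.0855,.109),.932-1.571)
g=cv2.resize(im[205:285,210:302],None,fx=7,fy=7,interpolation=cv2.INTER_CUBIC)
cv2.imwrite("pics/w24c.png",np.clip((g.astype(float)-15)*2,0,255).astype(np.uint8))
E
```

```text
[0.49746986 0.08582302 0.10887882] [-1.47045808 -0.09133062  1.44020972] [-0.01093429  0.03562283  0.00423626] 0.513520322703882
turn [-1.000e-04 -4.000e-04  3.921e-01] shift [-0.0048  0.0024 -0.0014] cur yaw 0.1822 -> -0.639 q6 -0.061
```

View pics/w24c.png

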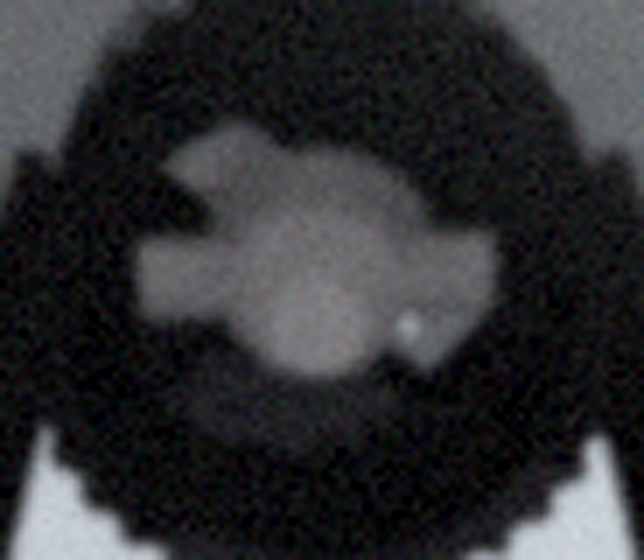

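Ring turns under the ears: the ears now lie horizontal while the slot stays diagonal. Finishing the quarter turn.

move_arm(series="0 0 0.065 0 0 0 -0.4;0 0 0.13 0 0 0 -0.4;0 0 0.195 0 0 0 -0.4;0 0 0.26 0 0 0 -0.4;0 0 0.325 0 0 0 -0.4;0 0 0.39 0 0 0 -0.4;0 0 0.39 0 0 0 -0.4;0 0 0.39 0 0 0.003 -0.4")

```text
time: 35.05
tool_pos: [0.4973, 0.0858, 0.1088]
tcp_rot: [-2.986, 0.977, -0.001]
wrist_force: [-1.1, -1.2, 5.8]
width: 0.514
```

move_arm(series="0 0 0 0 0 0 0;0 0 0 0 0 0 0.5;0 0 0 0 0 0 0.7;0 0 0 0 0 0 0.7;0 0 0 0 0 -0.2 0.7;0 0 0 0 0 -0.5 0.7;0 0 0 0 0 -0.8 0.7;0 0 0 0 0 -0.8 0.7")

```text
time: 35.85
tool_pos: [0.5003, 0.0862, 0.1931]
tcp_rot: [-2.98, 0.982, -0.012]
wrist_force: [0.9, 0.4, -0.4]
width: 0.852
```

move_arm(series="0 0 0 0 0 0 0.7;0 0 0 0 0 0 0.7;0 0 0 0 0.4 0 0.7;0 0 0 0 0.5 0 0.7;0 0 0 0 0.5 0 0.7;0 0 0 0 0.5 0 0.7;0 0 0 0 0.5 0 0.7;0 0 0 0 0.5 0 0.7")

```text
time: 36.65
tool_pos: [0.4678, 0.0461, 0.1884]
tcp_rot: [-2.984, 0.983, -0.0]
wrist_force: [-0.3, 0.2, -0.2]
width: 0.849
```

```bash
python3 - <<'E'
from h import *
im,K,W,s=snap("wrist"); print(s["tool_pos"],s["wrist_force"],s["width"])
u,v=proj(K,W,(.497,.0855,.09)).astype(int);print(u,v)
p=proj(K,W,(.497,.0855,.081));print(p)
cv2.imwrite("pics/w25c.png",cv2.resize(im[max(0,v-70):v+70,u-85:u+85],None,fx=4,fy=4,interpolation=cv2.INTER_CUBIC))
im,K,W,s=snap("scene","s25")
cv2.imwrite("pics/s25c.png",cv2.resize(im[140:290,250:400],None,fx=4,fy=4,interpolation=cv2.INTER_CUBIC))
im,K,W,s=snap("top")
cv2.imwrite("pics/t25c.png",cv2.resize(im[120:300,250:400],None,fx=3,fy=3,interpolation=cv2.INTER_CUBIC))
E
```

```text
[0.4678156  0.04610309 0.18843448] [-0.3425081   0.19939251 -0.23525493] 0.8489601075982092
254 139
[254.29592371 138.89381602]
```

View pics/w25c.png

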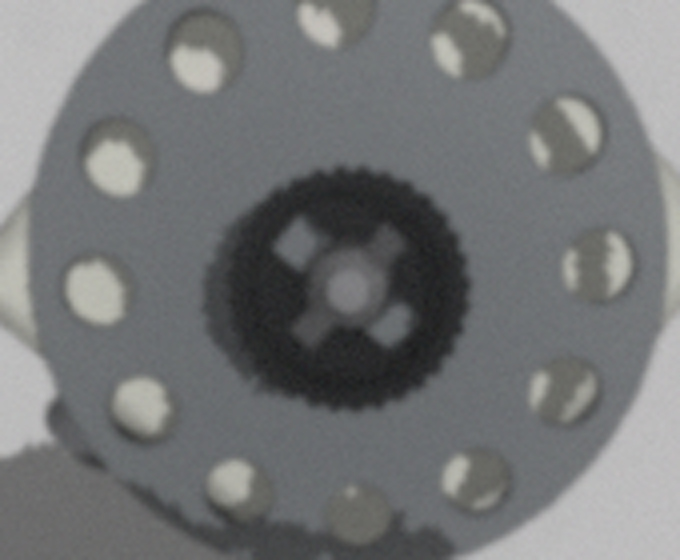

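View pics/s25c.png

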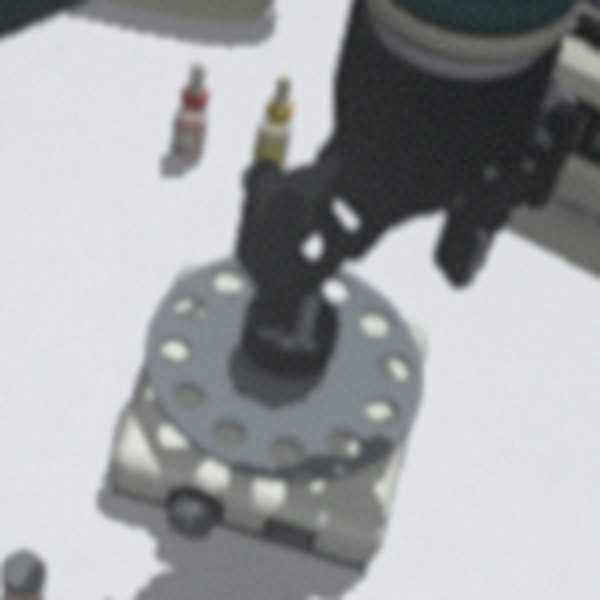

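View pics/t25c.png

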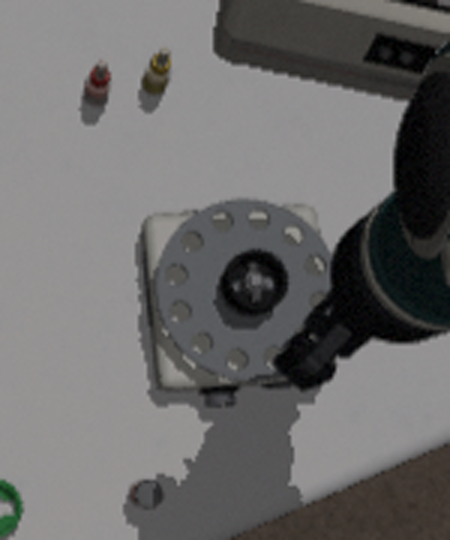

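The wrist crop shows the slots at (297,243) and (390,325), crossing the ears at (388,242) and (312,330) at about 90°. The stack is level, both bottles and the vial are standing where they were, and the gripper is clear. Handing in.

```bash
python3 - <<'E'
from h import *
print(bot.finish_job()); s=bot.read_state(); print(s["time"],s["wrist_force"])
E
```

```text
the job is handed in; nothing more can be done
None
the job is handed in; nothing more can be done
```

I put the spacer, carousel and black locking ring onto the spindle in that order. I then turned the ring about 90° under the ears, let go and handed the job in at about 37 s; it reports no verdict.

- **Seating:** Each part went down to its expected height. The carousel and ring stopped there with a light contact force of about 6 N. The spacer showed no contact force at its home height, but the pictures show it seated and concentric.
- **Last pictures:** The ring's slots stand across the ears at about a right angle, the stack looks level and centred, and the bottles and vial are standing where they were. The gripper was open and clear of everything.
- **Check that disagreed:** The fit of the ring's bore in the gripper was uncertain by about 1–2 mm along the jaws. I lined the ring up against the spindle tip by eye instead, and it went on without resistance.

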